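# Balance a woodturning gouge on the notched stand

## Robot

A 6-joint arm with a two-finger parallel gripper is mounted at the origin on the work surface. World frame = base frame: x ahead of the robot, y to its left, z up, the work surface at z = 0. Lengths are in mm, angles in degrees, forces in N, time in s.
With the tool pointing down it reaches from about 275 to 725 mm from the base axis. Payload 15.9 kg.
Tool frame: the origin (TCP) lies midway between the tips of the shut fingers; the grasp point (between the pads) lies 19 mm behind it; y points along the fingers, z is the direction in which the jaws open and shut, and the axes are right-handed (so a half turn about y gives the same grasp; the last joint's range is limited). The gripper opens to 85 mm and grips with 20 to 120 N. Pads are 22 mm wide; open, the fingers measure 114 mm over their backs; the gripper's body (76 mm by 85 mm) begins 54 mm behind the grasp point. The pads swing forward as they close: fully open they stand 13 mm farther back than shut.
Start: joints at [-75.115, 12.198, -1.971, 75.831, 0, 90], TCP at [128.438, -483.207, 231.306] pointing down, gripper open.
Joint ranges: [-170.91, 170.91], [-42.67, 98.43], [-65.05, 77.54], [-120.47, 116.71], [-90, 82.35], [-180, 180]. Speed limits (degrees/s): [108.29, 108.29, 136.94, 147.25, 180, 180].

## Interface

Orientations are given as [roll, pitch, yaw] about the fixed x, y, z axes, in that order (R = Rz(yaw) Ry(pitch) Rx(roll)).
In Python, from station import r gives the robot as it stands.
- The arm moves only by the tool servo_tool, never from a script. Its argument "deltas" is text: rows parted by semicolons, each of 7 numbers parted by spaces: the finger opening in mm, from 0 to 85.4, then the shift along the tool's x, y, z in mm, then the turn, a rotation vector about the tool's x, y, z in degrees. A call has 1 to 8 rows; each row shifts and turns the pose as measured when the row begins, along the tool's axes as they then stand; what a row does not reach is not made up. A row lasts 1/12 s, in which the tool goes at most 41.7 mm and 7.16 degrees, less where a joint would pass 70% of its speed; a pose out of reach is approached as far as the arm can. A call is refused whole if a number of a shift passes 41.7 or a number of a turn 7.16, either way. A call with a gripper value outside its range is refused whole. The fingers move at their own pace and stop on an object; "newtons" is the grip in N (left out, the last holds). Time passes only in rows, so rows that do not move let the fingers close. It gives the time, the measured TCP pose, the force and the opening at its end, in the units of the state.
- r.sense(): the state, without advancing time (a new reading comes with each control period).
- r.capture(name): name is "scene" or "top" or "wrist"; returns (picture, depth): 420x560x3 uint8, red, green, blue; 420x560 float32, mm along the optical axis (not along the pixel's ray), 0 where there is no reading.
- r.get_calibration(name): a dict with "vertical_fov" (degrees; the focal length in pixels is half the picture's height over the tangent of half this angle, whatever the lens; pixels are square), "cx", "cy" (the principal point, pixels), "extrinsics" (4x4, takes a point from world to camera coordinates). Camera axes: x right, y down, z forward; pixel columns grow to the right and rows downward; lengths in mm; the calibration is good to about 2 mm. A picture is of the moment at which its call begins: read the wrist's pose just before it. get_calibration takes no time and is no camera call; for the wrist camera it gives the pose at the moment of the call.
- r.hand_in(): hands the job in, once; it reports no verdict.
Trained networks look in the newest picture that a camera, given by its name, has taken for a name from the list of things; names that differ only in an ending like _2 or _b are one class to them, and where a whole thing is asked for, a point or a joint stands for the part that bears it (a point fixed in the world has none). Each returns a list of dicts, best first, with "score" (0 to 1); they miss things now and then, are a little off and sometimes report something else, mostly with a low value. They report only what shows in the picture. A call takes as long as a camera call.
- r.masks_of(camera, target): "region" (420x560 bool, what is visible of it) and "rect" ([left, top, right, bottom] in pixels, round what is visible of it).
- r.tip_of(camera, target): "point" ([column, row] in pixels: a listed point, or the origin of a listed thing).
The state is a dict: "clock": time; "joints": joint angles; "dq": joint speeds; "tau": joint torques, N m; "ee_pos": TCP position; "tool_rot": TCP orientation; "ft_force": force on the tool from outside, world axes, zero at the start; "torque": the same for the moment, N m; "finger_gap": finger opening in mm.
Only numpy, scipy, OpenCV 4.12 (cv2) and the standard library are available. Lean on these libraries where they do the work, as an engineer would, in place of code of your own. Each camera call takes 0.05 s, during which the arm holds its last target.

## Task

Find the gouge's balance point: take the gouge (the one with the round, fluted bar) out of the tool rack, lay its handle gently in the notch of the balance stand and shift it along until it balances there by itself, level to the eye, with your hand off, so that I can mark the spot. Do not bear down hard on the stand's thin edge, never let either end of the gouge come down on the bench, and leave the other tools and the things on the bench as they are.

Things in the scene. Friction and masses are not known exactly. Their poses are not given: they have to be found in the camera images.
- gouge_center (a point): Middle of the straight part of the gouge's handle, on the tool's axis; x runs along the tool to the cutting edge. Wooden handle, round and straight, 28 mm diameter from x -150 to +84 mm. The balance point is hidden: it lies on the axis somewhere between x +10 and +70 mm (the butt is loaded with an unknown amount of shot). At the start the axis is level, 60 mm above the bench, in the rack.
- gouge_ferrule (a point): Front of the gouge's brass ferrule, where handle ends and steel begins: on the axis, 120 mm ahead of gouge_center. From here to the edge a round steel bar of 12 mm diameter. The whole gouge weighs 0.40 to 0.56 kg; either way round in the notch is good.
- gouge_edge (a point): Tip of the gouge's steel bar, the cutting edge, on the axis, 290 mm ahead of gouge_center.
- gouge_butt (a point): Butt end of the gouge's handle, on the axis, 180 mm behind gouge_center (34 mm bulb).
- stand: Balance stand, screwed to the bench: foot 110 x 130 x 18 mm, and an upright wooden board 8 mm thick (along the stand's x), 100 mm wide (along y), 103 mm high, with a 90 degree V notch in its top edge, 36 mm wide and 18 mm deep. Origin under the foot's centre at bench height. A tool lies in the notch along x and balances when its balance point is over the 8 mm thickness.
- stand_notch (a point): Where the handle's axis lies when its 28 mm part is seated in the notch: over the stand's centre, 105 mm above the bench. Axes as for the stand. The wooden edge gives a little: with its balance point off the board's mid-plane the gouge rests out of level, low on its heavy side, by about 1 degree per mm; from about 3 mm off it tips over.
- rack: Plywood rack fixed to the bench: two rails 16 mm thick, 270 mm wide (along y), up to 58 mm high, at x +150 and -140 mm, each with V notches at y -90, 0 and +90 mm. Three tools lie along x with their axes 60 mm above the bench, edges to +x; free from below between the rails, bar two runners 16 mm high at y -125 and +125. Origin at bench height.
- skew: Skew chisel in the rack: same handle as the gouge, but a flat blade 24 mm wide. Leave it alone. Origin as gouge_center.
- scraper: Scraper in the rack: same handle, flat blade 20 mm wide with a round end. Leave it alone. Origin as gouge_center.
- bowl: Turned wooden bowl, 130 mm across, 55 mm high, loose on the bench; origin under its centre. Leave it alone.
- blank: Dark wooden disc, 110 mm across, 45 mm high, loose on the bench; origin under its centre. Leave it alone.
- chuck: Four-jaw lathe chuck, 96 mm across, 60 mm high, standing on the bench; origin under its centre. Leave it alone.
- wax_tin: Round metal tin, 80 mm across, 45 mm high; origin under its centre. Leave it alone.
- sanding_block: Cork sanding block 100 x 60 x 35 mm; origin under its centre. Leave it alone.
- live_centre: Steel live centre standing on its end, 32 mm across, 68 mm high; origin under its centre. Leave it alone.

How it is judged (in metres and radians):
On the way, in this order (a step that is already met when the one before it is completed fails the run):
1. the gouge is lifted out of the rack: its axis more than 80 mm above the bench at handle, edge and butt (height (world z) of each of gouge_center, gouge_edge, gouge_butt above 0.08 m), for 0.1 s.
2. the gouge's handle is laid in the stand's notch: it touches the stand with gouge_center less than 120 mm above the bench (contact force between gouge and stand above 0.3 N and height (world z) of gouge_center below 0.12 m), for 0.1 s.
At the end, for the whole second after the job is handed in: The gouge lies still in the stand's notch, balanced there by itself: level within 2 degrees, its handle seated in the notch (gouge_center 96 to 114 mm above the bench, within 85 mm of the notch), resting on none of the other things (contact force between gouge and stand above 2 N and angle between gouge_center's own x axis and vertical between 1.5358 and 1.6058 rad and height (world z) of gouge_center between 0.096 and 0.114 m and horizontal distance between gouge_center and stand_notch below 0.085 m and linear speed of gouge below 0.02 m/s and angular speed of gouge below 0.1 rad/s and contact force between gouge and rack below 0.1 N and contact force between gouge and bowl below 0.1 N and contact force between gouge and blank below 0.1 N and contact force between gouge and chuck below 0.1 N and contact force between gouge and wax_tin below 0.1 N and contact force between gouge and sanding_block below 0.1 N and contact force between gouge and live_centre below 0.1 N); the robot touches nothing.
It fails at once if the gouge is pressed or dropped on the stand with more than 25 N (contact force between gouge and stand above 25 N).
It fails at once if an end of the gouge comes down on the bench (height (world z) of gouge_edge below 0.012 m or height (world z) of gouge_butt below 0.021 m).
It fails at once if another tool in the rack is moved by more than 15 mm (distance of any of skew, scraper from where it was at the start of the episode above 0.015 m).
It fails at once if a thing on the bench is moved by more than 15 mm (distance of any of bowl, blank, chuck, wax_tin, sanding_block, live_centre from where it was at the start of the episode above 0.015 m).
It also fails if it takes over 58 s, if anything falls off the work surface, if the arm or the gripper's body presses on something with over 40 N, if the wrist force passes 120 N, or if a joint passes its speed limit or range.

## Working session

There is one attempt and no reset: what is moved stays moved. The work goes in short steps, Python scripts to look and compute and a tool call to move; the robot and the scene stay as the last step left them, time stands still between calls to the robot, and variables do not carry over. Pictures are saved under pics/ and viewed, and the job is handed in when it is done.

Besides the shell and the picture viewer there is one more tool, called as name(argument=value, ...) on one line, values as JSON. servo_tool: Moves the arm, as the interface text tells. Its arguments: {"type":"object","properties":{"deltas":{"type":"string"},"newtons":{"type":"number"}},"required":["deltas"]}

```bash
ls; mkdir -p pics
cat > h.py <<'E'
import numpy as np,cv2
from station import r
def cal(n):
    c=r.get_calibration(n); f=210/np.tan(np.radians(c["vertical_fov"])/2)
    return f,c["cx"],c["cy"],np.array(c["extrinsics"])
def save(n,fn):
    p,d=r.capture(n); cv2.imwrite("pics/"+fn,p[:,:,::-1]); return p,d
def unproj(n,u,v,d,c=None):
    f,cx,cy,E=c or cal(n)
    pc=np.array([(u-cx)/f*d,(v-cy)/f*d,d*np.ones_like(u)]) if np.ndim(u) else np.array([(u-cx)/f*d,(v-cy)/f*d,d])
    R=E[:3,:3];t=E[:3,3]
    return (R.T@(pc.T-t).T) if pc.ndim==1 else (R.T@(pc-t[:,None])).T
def ray_z(n,u,v,z,c=None):
    f,cx,cy,E=c or cal(n); R=E[:3,:3];t=E[:3,3]
    o=-R.T@t; d=R.T@np.array([(u-cx)/f,(v-cy)/f,1]); return o+d*(z-o[2])/d[2]
def proj(n,P,c=None):
    f,cx,cy,E=c or cal(n); q=E[:3,:3]@np.array(P)+E[:3,3]; return f*q[0]/q[2]+cx,f*q[1]/q[2]+cy
E
python3 - <<'E'
from h import *
np.set_printoptions(precision=2,suppress=True)
print(r.sense())
for n in("scene","top"):
    p,d=save(n,n+"0.png"); c=cal(n); print(n,c[:3],"\n",c[3])
    for t,z in [("gouge_center",60),("gouge_ferrule",60),("gouge_edge",60),("gouge_butt",60),("stand_notch",105),("stand",0),("rack",0),("skew",60),("scraper",60),("bowl",0),("blank",0),("chuck",0),("wax_tin",0),("sanding_block",0),("live_centre",0)]:
        for x in r.tip_of(n,t)[:2]: print(t,round(x["score"],2),np.round(x["point"],1),ray_z(n,*x["point"],z,c))
E
```

```text
pics
{'clock': 0.0, 'joints': array([-75.12,  12.22,  -2.01,  75.83,   0.  ,  90.  ]), 'dq': array([ 0.04,  0.03, -0.03, -0.02,  0.  , -0.02]), 'tau': array([  0.01, -68.62,  48.71,   0.02,   0.  ,  -0.  ]), 'ee_pos': array([ 128.35, -482.9 ,  230.83]), 'tool_rot': array([ -90.06,    0.  , -165.12]), 'ft_force': array([ 0.23,  0.33, -0.34]), 'torque': array([ 0.02,  0.01, -0.01]), 'finger_gap': 85.64899422884051}
scene (np.float64(451.2523851936815), 274.95315951764525, 212.34758859123704) 
 [[  -0.73    0.69    0.01  404.05]
 [   0.45    0.49   -0.75 -177.71]
 [  -0.52   -0.54   -0.67 1516.63]
 [   0.      0.      0.      1.  ]]
gouge_center 0.82 [188.3 181.3] [ 619.59 -302.23   60.  ]
gouge_ferrule 0.67 [219.6 197.8] [ 599.09 -181.07   60.  ]
gouge_ferrule 0.34 [318.  223.9] [475.39  78.72  60.  ]
gouge_edge 0.84 [252.1 231.4] [621.37 -17.69  60.  ]
gouge_edge 0.68 [385.1 356.4] [662.75 432.04  60.  ]
gouge_butt 0.89 [155.8 157.5] [ 623.58 -470.12   60.  ]
gouge_butt 0.67 [338.2 276.5] [573.5  232.65  60.  ]
stand_notch 0.58 [338.4 271.7] [595.07 245.61 105.  ]
stand 0.62 [336.5 30
[... 889 characters left out ...]
2.1 186.4] [621.2  -21.69  60.  ]
gouge_butt 0.7 [386.9 249.3] [ 435.52 -315.89   60.  ]
stand_notch 0.8 [182.9 194.1] [599.22 252.62 105.  ]
stand 0.81 [186.5 196. ] [605.54 263.63   0.  ]
skew 0.9 [381.  216.8] [ 528.36 -302.51   60.  ]
scraper 0.79 [384.6 247.4] [ 441.03 -309.54   60.  ]
scraper 0.54 [283.4 187.2] [618.82 -25.37  60.  ]
bowl 0.83 [246.4 158.8] [714.66  83.24   0.  ]
chuck 0.88 [157.5 266. ] [399.52 349.94   0.  ]
chuck 0.27 [185.9 198.6] [597.77 265.46   0.  ]
wax_tin 0.73 [123.7 229.9] [508.03 449.9    0.  ]
sanding_block 0.77 [266.9 256.3] [421.31  26.8    0.  ]
sanding_block 0.75 [386.4 247.8] [ 439.1 -329.1    0. ]
live_centre 0.42 [193.5 147.1] [753.24 241.92   0.  ]
```

View pics/top0.png

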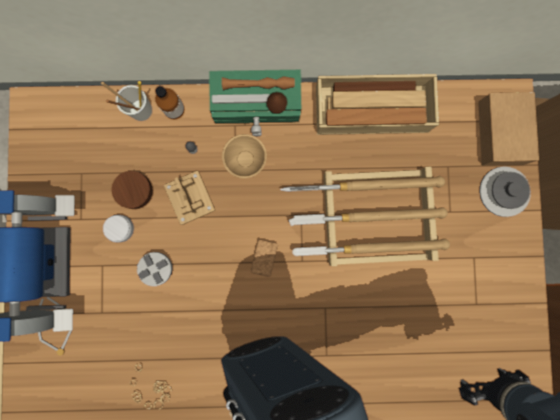

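View pics/scene0.png

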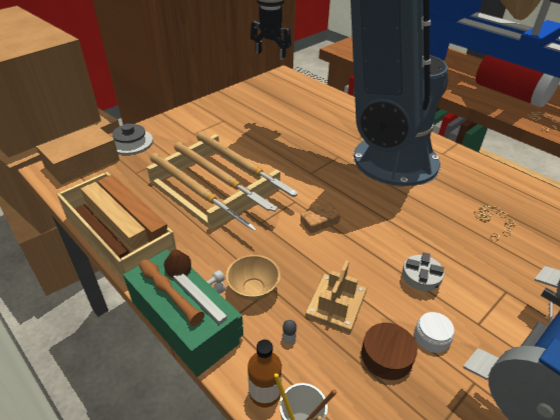

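The gouge is the far tool: edge at about (283,188), butt at (443,182) in the top view. The stand is at about (188,197), turned. Next I'll measure both from masks and depth.

Run:
```python
from h import *
np.set_printoptions(precision=1,suppress=True)
for n in("top","scene"):
    p,d=r.capture(n); c=cal(n)
    for t in("gouge","stand","rack"):
        ms=r.masks_of(n,"gouge_center" if t=="gouge" else t)
        if not ms: print(n,t,"none"); continue
        m=ms[0]; reg=m["region"]; print(n,t,m["score"],m["rect"],reg.sum())
        v,u=np.nonzero(reg&(d>0)); P=unproj(n,u.astype(float),v.astype(float),d[v,u],c)
        np.save(f"/tmp/{n}_{t}.npy",P)
        print(" z pct",np.percentile(P[:,2],[1,10,50,90,99]))
        if t=="gouge":
            Q=P[P[:,2]>30]; vx,vy,x0,y0=cv2.fitLine(Q[:,:2].astype(np.float32),cv2.DIST_HUBER,0,1,1).ravel()
            if vy<0: vx,vy=-vx,-vy
            s=(Q[:,:2]-[x0,y0])@[vx,vy]; a,b=np.percentile(s,[.2,99.8]); print(" axis ang",np.degrees(np.arctan2(vy,vx)),"ends",[x0+a*vx,y0+a*vy],[x0+b*vx,y0+b*vy],b-a)
        if t=="stand":
            for lo,hi in((10,26),(60,110),(80,110)):
                Q=P[(P[:,2]>lo)&(P[:,2]<hi)]
                if len(Q)>5: print(" ",lo,hi,len(Q),"rect",cv2.minAreaRect(Q[:,:2].astype(np.float32)),Q.mean(0))
    if n=="top":
        cv2.imwrite("pics/stz.png",cv2.resize(p[150:240,140:240,::-1],(800,720),interpolation=cv2.INTER_CUBIC))
    else: cv2.imwrite("pics/stz2.png",cv2.resize(p[250:340,290:390,::-1],(800,720),interpolation=cv2.INTER_CUBIC))
```

```text
top gouge 0.79 [282.5, 176.6, 447.5, 191.1] 1325
 z pct [-4.  58.6 68.6 73.8 77. ]
 axis ang 91.722404 ends [np.float64(626.5067032497099), np.float64(-485.20694732768476)] [np.float64(612.8137312673471), np.float64(-29.848237094524677)] 455.5645357515892
top stand 0.7 [163.8, 168.1, 215.1, 221.4] 1728
 z pct [ -3.2  13.1  18.4  66.4 104.2]
  10 26 1171 rect ((600.7457275390625, 252.85694885253906), (130.91587829589844, 110.53703308105469), 22.572795867919922) [597.9 249.   17.2]
  60 110 291 rect ((600.5377807617188, 252.89480590820312), (100.42283630371094, 65.40858459472656), 22.654029846191406) [601.1 252.   80.2]
  80 110 140 rect ((600.7169189453125, 252.5911865234375), (100.36632537841797, 8.855637550354004), 22.0712947845459) [599.3 251.6  96.9]
top rack 0.88 [321.4, 165.9, 438.0, 260.3] 2433
 z pct [-1.8 10.4 20.1 62.  66.4]
scene gouge 0.91 [150.0, 152.4, 253.9, 228.6] 930
 z pct [ 0.2 58.3 66.2 72.3 74.9]
 axis ang 92.581154 ends [np.float64(635.2602598202552), np.float64(-475.99793804519186)] [np.float64(614.8221067410972), np.float64(-22.624006636618162)] 453.8343873591692
scene stand 0.71 [303.0, 261.5, 364.8, 335.0] 2540
 z pct [  0.6  14.1  18.5  64.  102.6]
  10 26 1391 rect ((600.308349609375, 254.290771484375), (132.23487854003906, 110.43620300292969), 22.752906799316406) [610.5 263.4  17. ]
  60 110 436 rect ((600.1915283203125, 253.966552734375), (102.84085083007812, 65.92129516601562), 23.161823272705078) [604.3 256.6  78. ]
  80 110 191 rect ((600.0387573242188, 254.3230743408203), (102.916259765625, 8.885507583618164), 22.534208297729492) [604.3 257.1  95.9]
scene rack 0.65 [146.3, 132.7, 281.7, 229.8] 2509
 z pct [-1.2  5.3 28.1 60.6 64.5]
```

View pics/stz.png

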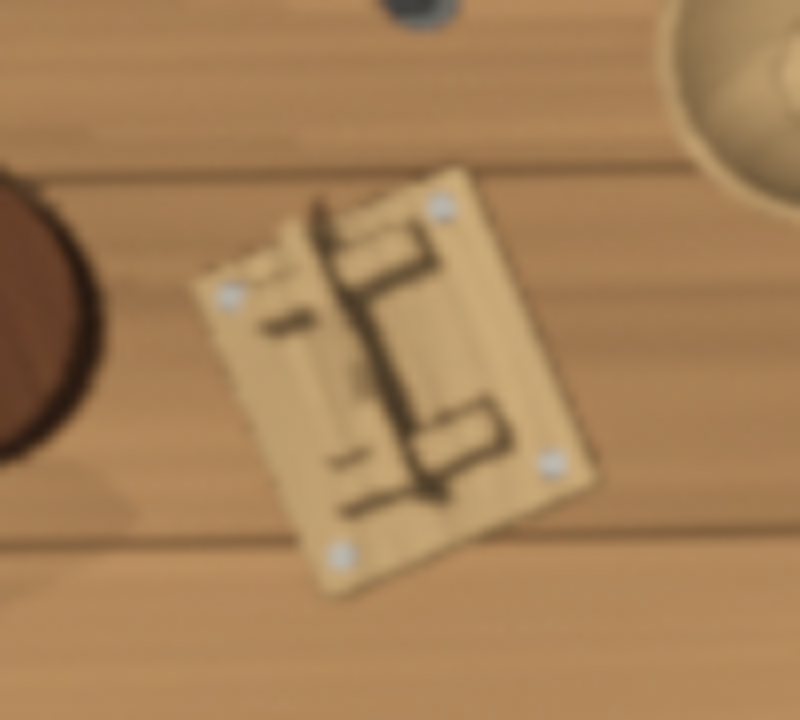

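View pics/stz2.png

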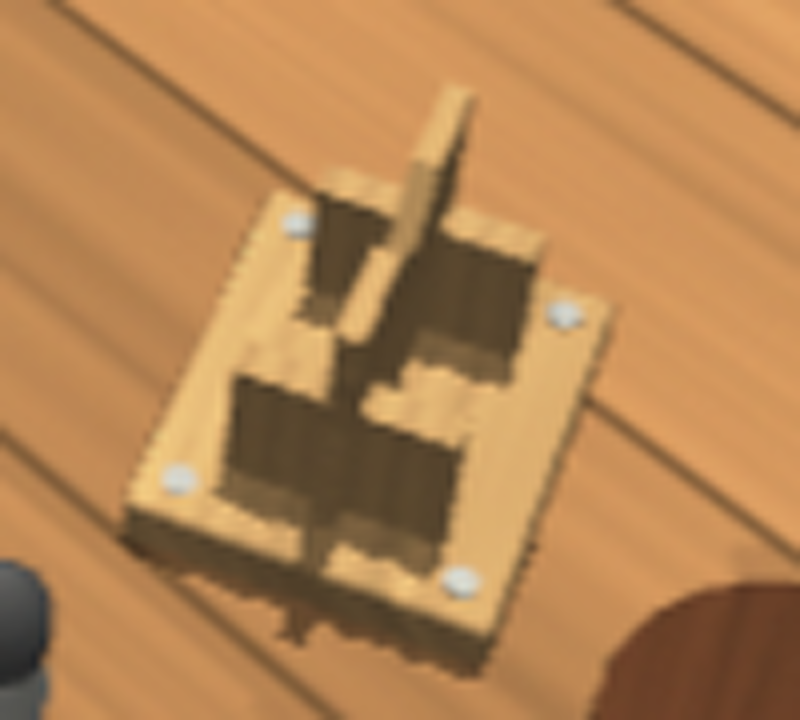

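Run:
```python
from h import *
np.set_printoptions(precision=1,suppress=True)
for n in("top","scene"):
    P=np.load(f"/tmp/{n}_gouge.npy")
    for y in range(-490,-10,20):
        Q=P[(abs(P[:,1]-y)<10)&(P[:,2]>40)]
        if len(Q): print(n,y,len(Q),"x",np.percentile(Q[:,0],[5,50,95]),"z",np.percentile(Q[:,2],[50,95]))
    P=np.load(f"/tmp/{n}_rack.npy")
    Q=P[(P[:,2]>15)&(P[:,2]<62)]; print(cv2.minAreaRect(Q[:,:2].astype(np.float32)))
```

```text
top -490 14 x [617.3 625.  635.3] z [69.6 71.9]
top -470 76 x [613.1 625.9 641.3] z [71.8 78.3]
top -450 73 x [613.9 626.4 640.1] z [70.6 76. ]
top -430 67 x [614.1 624.8 639. ] z [69.7 73.7]
top -410 66 x [613.9 624.4 637.4] z [70.2 75.8]
top -390 69 x [612.  624.8 638. ] z [69.8 75. ]
top -370 61 x [612.1 622.8 634.9] z [70.6 74.4]
top -350 71 x [610.4 622.8 635.5] z [70.4 74.9]
top -330 66 x [610.2 621.8 636.2] z [69.9 74.7]
top -310 62 x [610.5 621.2 633.3] z [70.  75.1]
top -290 71 x [608.6 620.7 633.6] z [70.6 75.5]
top -270 70 x [608.5 619.2 634. ] z [70.  74.7]
top -250 63 x [608.9 619.1 631.2] z [70.4 76.5]
top -230 72 x [606.5 618.4 631.9] z [69.8 75.2]
top -210 62 x [607.7 617.5 629.7] z [69.4 74.1]
top -190 40 x [609.7 617.8 626.4] z [67.5 71.9]
top -170 29 x [612.7 616.3 622.3] z [64.3 69. ]
top -150 34 x [611.6 616.4 622.5] z [63.4 67.1]
top -130 31 x [611.2 616.5 622.7] z [63.5 67.7]
top -110 28 x [611.9 615.4 620.6] z [64.5 69.3]
top -90 30 x [610.6 615.3 620.9] z [64.4 68.2]
top -70 30 x [609.5 614.3 619.8] z [64.7 70.1]
top -50 28 x [609.9 614.  618.8] z [63.2 67. ]
[... 692 characters left out ...]

scene -250 54 x [612.1 628.3 632.9] z [69.  73.2]
scene -230 51 x [611.7 625.2 631.8] z [69.1 73.7]
scene -210 57 x [610.2 625.5 631.1] z [68.  73.1]
scene -190 54 x [610.  621.7 628.7] z [64.8 71.2]
scene -170 23 x [614.3 619.6 623.5] z [62.1 66.4]
scene -150 25 x [613.3 619.1 622. ] z [61.9 65.7]
scene -130 24 x [611.3 619.3 621.5] z [62.5 65.7]
scene -110 29 x [612.9 618.3 622. ] z [62.7 66.1]
scene -90 28 x [612.8 617.3 621.3] z [62.7 66.1]
scene -70 27 x [612.6 617.  620.3] z [63.4 67.3]
scene -50 30 x [609.4 616.7 618.9] z [63.3 66.3]
scene -30 24 x [609.2 614.8 618.2] z [61.  65.3]
((531.2048950195312, -287.97406005859375), (274.2909240722656, 345.68988037109375), 1.9812557697296143)
```

Stand: centre about (600.5, 253.5), gouge axis must end up along 112.5°. Gouge: centre about (622, -308), yaw about 91.8°. I'll write a planner for the rows.

```bash
cat > plan.py <<'E'
import sys,numpy as np
from scipy.spatial.transform import Rotation as Ro
from h import r
# usage: x y z yaw gap [step mm] [deg]
def st():
    s=r.sense(); return s
def plan(x,y,z,yaw,gap,step=35,deg=6.5):
    s=st(); p=np.array(s["ee_pos"]); R=Ro.from_euler("xyz",s["tool_rot"],degrees=True)
    T=np.array([x,y,z]); G=Ro.from_euler("xyz",[-90,0,yaw],degrees=True)
    rows=[]
    for i in range(40):
        d=T-p; n=np.linalg.norm(d); rv=(R.inv()*G).as_rotvec(degrees=True); a=np.linalg.norm(rv)
        if n<.3 and a<.15: break
        k=max(n/step,a/deg,1)
        t=np.round(R.inv().apply(d/k),1); w=np.round(rv/k,1)
        rows.append(" ".join(f"{v:g}" for v in [gap,*t,*w])); p=p+R.apply(t); R=R*Ro.from_rotvec(w,degrees=True)
    print(len(rows)); 
    for i in range(0,len(rows),8): print("; ".join(rows[i:i+8]))
if __name__=="__main__": plan(*map(float,sys.argv[1:]))
E
python3 plan.py 622.5 -323 150 -88.2 62
```

```text
16
62 -34.5 5.4 -1.9 0 -5.1 -0; 62 -34.6 5.4 1.2 0 -5.1 -0; 62 -34.3 5.4 4.3 0 -5.1 -0; 62 -33.8 5.4 7.3 0 -5.1 -0; 62 -33 5.4 10.3 0 -5.1 -0; 62 -32 5.4 13.2 0 -5.1 -0; 62 -30.7 5.4 16 0 -5.1 -0; 62 -29.1 5.4 18.6 0 -5.1 -0
62 -27.3 5.4 21.2 0 -5.1 -0; 62 -25.4 5.4 23.5 0 -5.2 -0; 62 -23.1 5.4 25.7 0 -5.1 -0; 62 -20.7 5.4 27.7 0 -5.2 -0; 62 -18.2 5.5 29.4 0 -5.1 -0; 62 -15.5 5.4 30.9 0 -5.2 -0; 62 -12.6 5.5 32.2 0 -5.1 -0; 62 -0.2 0.1 0.7 0 -0.1 -0
```

servo_tool(deltas="62 -34.5 5.4 -1.9 0 -5.1 0; 62 -34.6 5.4 1.2 0 -5.1 0; 62 -34.3 5.4 4.3 0 -5.1 0; 62 -33.8 5.4 7.3 0 -5.1 0; 62 -33 5.4 10.3 0 -5.1 0; 62 -32 5.4 13.2 0 -5.1 0; 62 -30.7 5.4 16 0 -5.1 0; 62 -29.1 5.4 18.6 0 -5.1 0", newtons=110)

```text
clock: 2.67
ee_pos: [396.6, -395.4, 187.7]
tool_rot: [-89.8, -0.2, -123.3]
ft_force: [-0.3, -0.1, 0.3]
finger_gap: 62.0
```

```bash
python3 plan.py 622.5 -323 150 -88.2 62
```

```text
7
62 -26.9 5.5 21.7 -0 -5.1 0; 62 -24.9 5.4 24 -0 -5.1 0; 62 -22.6 5.5 26.2 -0 -5.1 0.1; 62 -20.2 5.5 28.1 -0 -5.1 0; 62 -17.6 5.5 29.7 -0 -5.1 0.1; 62 -14.9 5.5 31.2 -0 -5.1 0; 62 -10.4 4.7 27.9 -0.1 -4.5 0.1
```

servo_tool(deltas="62 -26.9 5.5 21.7 0 -5.1 0; 62 -24.9 5.4 24 0 -5.1 0; 62 -22.6 5.5 26.2 0 -5.1 0.1; 62 -20.2 5.5 28.1 0 -5.1 0; 62 -17.6 5.5 29.7 0 -5.1 0.1; 62 -14.9 5.5 31.2 0 -5.1 0; 62 -10.4 4.7 27.9 -0.1 -4.5 0.1; 62 0 0 0 0 0 0")

```text
clock: 3.33
ee_pos: [636.8, -309.7, 144.8]
tool_rot: [-90.1, 0.1, -85.7]
ft_force: [-0.1, -0.3, -0.8]
finger_gap: 61.8
```

Run:
```python
from h import *
np.set_printoptions(precision=1,suppress=True)
s=r.sense(); print(s["ee_pos"],s["tool_rot"],s["joints"],s["ft_force"],s["torque"])
c=cal("wrist"); p,d=save("wrist","w1.png"); 
m=r.masks_of("wrist","gouge_center"); print(len(m),[ (x["score"],x["rect"]) for x in m])
v,u=np.nonzero(m[0]["region"]&(d>0)); P=unproj("wrist",u.astype(float),v.astype(float),d[v,u],c)
for y in range(-490,-10,20):
    Q=P[(abs(P[:,1]-y)<10)&(P[:,2]>40)&(P[:,2]<85)]
    if len(Q)>10: print(y,len(Q),"x",np.percentile(Q[:,0],[2,50,98]),"z",np.percentile(Q[:,2],[50,95]))
for x in r.tip_of("wrist","gouge_ferrule")[:2]+r.tip_of("wrist","gouge_center")[:2]: print(x["score"],x["point"],ray_z("wrist",*x["point"],60,c))
```

```text
[ 636.8 -309.7  144.8] [-90.1   0.1 -85.7] [-26.   39.8  27.8  78.1   0.1  59.7] [-0.1 -0.3 -0.8] [-0.  0. -0.]
2 [(0.94, [244.4, 0.0, 286.5, 355.5]), (0.3, [110.4, 3.4, 167.7, 394.2])]
-430 379 x [612.  626.6 638.2] z [71.1 73.8]
-410 615 x [611.6 625.1 637.4] z [71.7 73.9]
-390 639 x [611.4 624.5 636.9] z [71.8 73.7]
-370 689 x [610.9 624.  636.2] z [71.7 73.7]
-350 737 x [610.6 623.5 635.7] z [71.7 73.8]
-330 791 x [609.7 622.7 634.9] z [71.8 73.8]
-310 877 x [608.3 622.  634.6] z [71.6 73.8]
-290 936 x [608.3 621.6 634. ] z [71.8 73.9]
-270 1014 x [607.5 621.  633.4] z [71.6 73.8]
-250 1101 x [606.8 620.3 632.7] z [71.6 73.8]
-230 1158 x [607.  619.9 632.1] z [71.6 73.8]
-210 1142 x [607.4 619.4 630.8] z [70.5 73.3]
-190 903 x [607.6 618.7 629.3] z [68.9 71.7]
-170 466 x [612.  617.8 623.1] z [64.5 66.4]
0.79 [268.2, 38.6] [ 619.7 -185.9   60. ]
0.59 [267.3, 206.3] [ 626.5 -302.9   60. ]
```

```bash
python3 plan.py 622.5 -323 40 -88.2 62
```

```text
4
62 3 34.7 -3.5 0 0.6 -0; 62 3 34.7 -3.4 0 0.6 -0; 62 3 34.7 -3.4 0 0.6 -0; 62 0.3 3.6 -0.3 0 0.1 -0
```

View pics/w1.png

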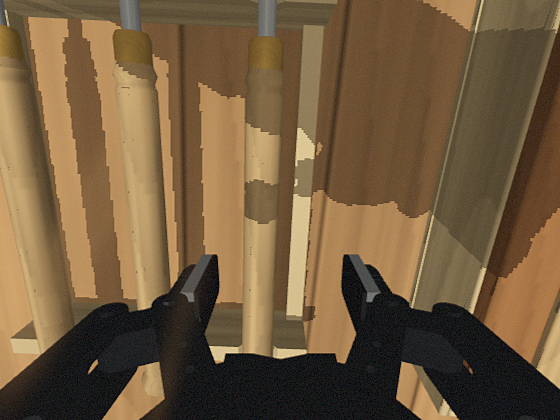

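The handle lies midway between the open fingers at column ~265, and the ferrule is at about row 45. First I'll correct sideways, then descend.

servo_tool(deltas="62 13 10 -13 0 2.2 0; 62 0 0 0 0 0 0; 62 0 0 0 0 0 0")

```text
clock: 3.78
ee_pos: [617.9, -329.5, 139.8]
tool_rot: [-89.9, -0.1, -88.9]
ft_force: [0.9, -0.1, -0.1]
finger_gap: 61.6
```

```bash
python3 plan.py 622.6 -322 40 -88.2 62 25
```

```text
4
62 -1.9 24.9 1.2 -0 -0.2 0; 62 -1.9 24.9 1.2 -0 -0.2 0; 62 -1.9 24.9 1.2 -0.1 -0.1 0; 62 -1.8 24.9 1.1 -0 -0.2 0.1
```

servo_tool(deltas="62 -3.5 20 3 0 -0.5 0; 62 -2 20 1 0 -0.2 0; 62 0 20 0 0 0 0; 62 0 20 0 0 0 0; 62 0 0 0 0 0 0; 62 0 0 0 0 0 0")

```text
clock: 4.28
ee_pos: [619.8, -328.3, 64.2]
tool_rot: [-89.5, -0.3, -88.6]
ft_force: [0.2, 0.4, 1.5]
finger_gap: 62.0
```

```bash
python3 plan.py 622.6 -322 40 -88.2 62 25; python3 -c "
from h import *
s=r.sense();print(s['ee_pos'],s['ft_force'],s['torque'])"
```

```text
1
62 -6.3 24 2.7 -0.5 -0.4 0.3
[ 619.81850693 -328.31048695   64.15720691] [0.19936364 0.38940183 1.54834417] [-0.04365418  0.06750556  0.04120604]
```

servo_tool(deltas="62 -4 12 2.7 -0.5 -0.4 0.3; 62 -2 10 0.5 0 0 0; 62 0 0 0 0 0 0; 62 0 0 0 0 0 0")

```text
clock: 4.62
ee_pos: [624.4, -323.0, 44.5]
tool_rot: [-89.8, -0.1, -88.2]
ft_force: [0.5, -0.6, 0.3]
finger_gap: 61.9
```

```bash
python3 plan.py 622.6 -322 40 -88.2 62 25; python3 -c "
from h import *
s=r.sense();print(s['ee_pos'],s['ft_force'],s['torque'])"
```

```text
1
62 -1 4.5 -1.8 -0.2 -0 0.1
[ 624.37988844 -322.95214324   44.4806724 ] [ 0.47606502 -0.58764425  0.26874836] [ 0.0228105   0.00984804 -0.00121513]
```

servo_tool(deltas="62 -1 4 -2 -0.2 0 0.1; 62 0 0 0 0 0 0; 62 0 0 0 0 0 0")

```text
clock: 4.87
ee_pos: [622.7, -322.0, 41.1]
tool_rot: [-90.0, -0.0, -88.2]
ft_force: [-0.1, -0.3, 0.2]
finger_gap: 62.0
```

```bash
cat > ft.py <<'E'
import sys
from h import *
np.set_printoptions(precision=3,suppress=True)
def ft(n=10):
    L=[];
    for i in range(n):
        r.capture("top"); s=r.sense(); R_=np.radians(s["tool_rot"][2]); ax=np.array([-np.cos(R_),-np.sin(R_)])  # toward edge
        # moment about horizontal axis normal to tool x; lever toward edge: r=s*ax, F=-W z -> M = s*W*(-ay? ) 
        M=s["torque"]; F=s["ft_force"]
        # r x F, F=(0,0,-W): (ay*s*-W, ax*s*W,0) ; component along n=(-ay,ax): s*W
        L.append([*F,*M, -ax[1]*M[0]+ax[0]*M[1], -F[2], *s["ee_pos"]])
    L=np.array(L); m=L.mean(0); print("clock",s["clock"],"F",m[:3],"M",m[3:6],"sW",m[6],"W",m[7],"se",L[:,6:8].std(0)/np.sqrt(n),"pos",m[8:11],"rot",s["tool_rot"],"gap",s["finger_gap"]); return m
if __name__=="__main__": ft(int(sys.argv[1]))
E
python3 ft.py 16
```

```text
clock 5.6667 F [-0.058  0.128 -0.009] M [ 0.007  0.001 -0.009] sW -0.00672748606208463 W 0.009322026312239384 se [0.005 0.1  ] pos [ 622.67  -321.994   40.887] rot [-90.008  -0.032 -88.229] gap 61.70058069231428
```

servo_tool(deltas="20 0 0 0 0 0 0; 20 0 0 0 0 0 0; 20 0 0 0 0 0 0; 20 0 0 0 0 0 0; 20 0 0 0 0 0 0; 20 0 0 0 0 0 0", newtons=120)

```text
clock: 6.17
ee_pos: [622.0, -322.0, 41.3]
tool_rot: [-90.1, -0.0, -88.2]
ft_force: [0.3, 0.2, -0.6]
finger_gap: 24.8
```

servo_tool(deltas="20 0 -8 0 0 0 0; 20 0 -12 0 0 0 0; 20 0 -12 0 0 0 0; 20 0 -12 0 0 0 0; 20 0 0 0 0 0 0; 20 0 0 0 0 0 0; 20 0 0 0 0 0 0")

```text
clock: 6.75
ee_pos: [620.4, -321.3, 85.7]
tool_rot: [-90.3, 0.1, -88.2]
ft_force: [0.3, -0.3, -5.2]
finger_gap: 24.9
```

```bash
python3 ft.py 20
python3 - <<'E'
from h import *
np.set_printoptions(precision=1,suppress=True)
s=r.sense(); p,d=save("scene","s1.png"); c=cal("scene")
for n in("scene","top"):
    p,d=r.capture(n);c=cal(n)
    m=r.masks_of(n,"gouge_center"); print(m and m[0]["score"])
    v,u=np.nonzero(m[0]["region"]&(d>0)); P=unproj(n,u.astype(float),v.astype(float),d[v,u],c)
    for y in range(-490,-10,40):
        Q=P[(abs(P[:,1]-y)<10)&(P[:,2]>40)]
        if len(Q)>10: print(y,len(Q),"x",np.percentile(Q[:,0],[50]),"z",np.percentile(Q[:,2],[50,95]))
E
```

```text
clock 7.75 F [-0.05  -0.132 -4.872] M [-0.25  -0.024  0.008] sW 0.2507095434574526 W 4.872326064087561 se [0.007 0.102] pos [ 620.246 -321.248   85.641] rot [-90.332   0.058 -88.236] gap 24.951334152477497
0.82
-450 36 x [631.2] z [115.5 119.5]
-290 52 x [626.7] z [113.8 117.8]
-250 55 x [625.2] z [112.1 117.9]
-210 52 x [624.2] z [110.4 114.8]
-170 24 x [618.7] z [105.4 108.6]
-130 28 x [617.4] z [105.4 109. ]
-90 25 x [616.] z [104.8 107.1]
-50 27 x [615.] z [103.4 106.9]
[]Traceback (most recent call last):
  File "<stdin>", line 7, in <module>
IndexError: list index out of range
```

View pics/s1.png

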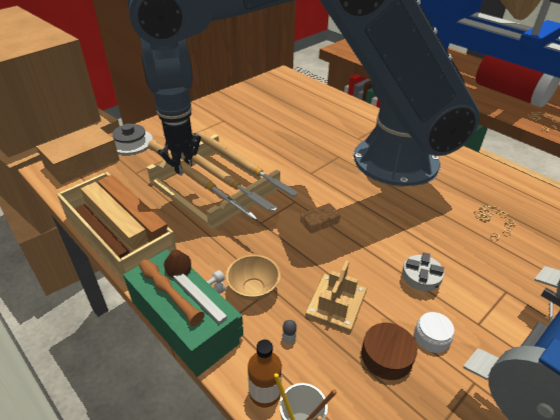

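Weight 4.9 N, balance point about 52 mm toward the edge from the grasp. I'll lift and carry it to the stand.

servo_tool(deltas="20 0 -12 0 0 0 0; 20 0 -15 0 0 0 0; 20 0 -12 0 0 0 0; 20 0 -6 0 0 0 0; 20 0 0 0 0 0 0")

```text
clock: 8.42
ee_pos: [619.9, -321.0, 131.5]
tool_rot: [-90.4, 0.1, -88.2]
ft_force: [-0.4, -0.6, -4.9]
finger_gap: 25.3
```

```bash
python3 plan.py 620.4 204 135 -67.5 20 25
```

```text
21
20 -25 -0.1 0.8 0 -1 -0; 20 -25 -0.1 1.2 0 -1 -0; 20 -24.9 -0.1 1.7 0 -1 -0; 20 -24.9 -0.1 2.1 0 -1 -0; 20 -24.9 -0.1 2.5 0 -1 -0; 20 -24.8 -0.1 3 0 -1 -0; 20 -24.8 -0.1 3.4 0 -1 -0; 20 -24.7 -0.1 3.8 0 -1 -0
20 -24.6 -0.1 4.3 0 -1 -0; 20 -24.6 -0.1 4.7 0 -1 -0; 20 -24.5 -0.1 5.1 0 -1 -0; 20 -24.4 -0.1 5.5 0 -1 -0; 20 -24.3 -0.1 6 0 -1 -0; 20 -24.2 -0.1 6.4 0 -1 -0; 20 -24.1 -0.2 6.8 0.1 -1 -0; 20 -23.9 -0.1 7.2 0 -1 -0
20 -23.8 -0.1 7.7 0.1 -0.9 -0.1; 20 -23.7 -0.2 8 0 -1 -0; 20 -23.5 -0.2 8.4 0.1 -0.9 -0.1; 20 -23.4 -0.2 8.8 0 -1 -0; 20 -23.1 -0.2 9.2 0.1 -0.9 -0
```

servo_tool(deltas="20 -10 -0.1 0.4 0 -0.5 0; 20 -18 -0.1 0.8 0 -1 0; 20 -24.9 -0.1 1.7 0 -1 0; 20 -24.9 -0.1 2.1 0 -1 0; 20 -24.9 -0.1 2.5 0 -1 0; 20 -24.8 -0.1 3 0 -1 0; 20 -24.8 -0.1 3.4 0 -1 0; 20 -24.7 -0.1 3.8 0 -1 0")

```text
clock: 9.08
ee_pos: [618.2, -137.2, 126.3]
tool_rot: [-90.7, 0.3, -80.7]
ft_force: [-0.5, -0.1, -5.0]
finger_gap: 25.0
```

servo_tool(deltas="20 -24.6 -0.1 4.3 0 -1 0; 20 -24.6 -0.1 4.7 0 -1 0; 20 -24.5 -0.1 5.1 0 -1 0; 20 -24.4 -0.1 5.5 0 -1 0; 20 -20 -0.1 4 0 -1 0; 20 -15 -0.1 3 0 -0.7 0; 20 -8 0 1.5 0 -0.3 0; 20 0 0 0 0 0 0")

```text
clock: 9.75
ee_pos: [610.2, 23.2, 121.6]
tool_rot: [-91.0, 0.6, -73.7]
ft_force: [0.1, -0.7, -5.8]
finger_gap: 24.9
```

```bash
python3 plan.py 620.4 204 135 -67.5 20 25;python3 plan.py 620.4 204 135 -67.5 20 20
```

```text
8
20 -23.5 -1.7 8.3 0.1 -0.9 -0.1; 20 -23.4 -1.8 8.7 0.1 -0.9 -0.1; 20 -23.2 -1.8 9 0.1 -0.8 -0.1; 20 -23.1 -1.8 9.3 0.1 -0.9 -0.1; 20 -23 -1.8 9.7 0.2 -0.8 -0.1; 20 -22.8 -1.9 10.1 0.1 -0.9 -0.1; 20 -22.7 -1.9 10.4 0.2 -0.8 -0; 20 -5.9 -0.4 2.8 0 -0.2 -0
10
20 -18.8 -1.4 6.6 0.1 -0.7 -0.1; 20 -18.7 -1.4 6.9 0.1 -0.7 -0.1; 20 -18.6 -1.4 7.1 0.1 -0.7 -0.1; 20 -18.6 -1.5 7.3 0.1 -0.7 -0.1; 20 -18.5 -1.5 7.5 0.1 -0.7 -0; 20 -18.4 -1.4 7.8 0.1 -0.7 -0.1; 20 -18.3 -1.5 8 0.1 -0.7 -0; 20 -18.2 -1.5 8.3 0.1 -0.6 -0.1
20 -18.1 -1.5 8.4 0.1 -0.7 -0; 20 -1.3 -0.1 0.7 0 -0 -0
```

servo_tool(deltas="20 -15 -4 5 0.1 -0.6 -0.1; 20 -23.4 -3.5 8.7 0.2 -0.9 -0.1; 20 -23.2 -2.5 9 0.2 -0.9 -0.1; 20 -23.1 -2 9.3 0.2 -0.9 -0.1; 20 -23 -2 9.7 0.2 -0.9 -0.1; 20 -22.8 -2 10.1 0.2 -0.9 -0.1; 20 -14 -1.9 6 0.2 -0.6 0; 20 -6 0 2 0 0 0")

```text
clock: 10.42
ee_pos: [617.5, 185.2, 136.8]
tool_rot: [-89.8, -0.1, -68.2]
ft_force: [-0.2, 0.2, -5.0]
finger_gap: 25.0
```

```bash
python3 plan.py 620.4 204 130 -67.5 20 10
```

```text
2
20 -8.1 3.4 4.8 -0.1 -0.4 0; 20 -8.1 3.4 4.8 -0.1 -0.3 0.1
```

servo_tool(deltas="20 -8 4 5 -0.1 -0.4 0; 20 -5 4 3 -0.1 -0.2 0; 20 0 0 0 0 0 0; 20 0 0 0 0 0 0; 20 0 0 0 0 0 0")

```text
clock: 10.83
ee_pos: [620.1, 198.7, 126.3]
tool_rot: [-90.2, -0.1, -67.7]
ft_force: [-0.1, 0.1, -5.4]
finger_gap: 25.0
```

```bash
python3 ft.py 40
cat > gm.py <<'E'
from h import *
np.set_printoptions(precision=1,suppress=True)
a=np.array([np.cos(np.radians(112.5)),np.sin(np.radians(112.5))]); b=np.array([-a[1],a[0]]); N=np.array([600.5,253.5])
def gm(n,fn=None):
    p,d=r.capture(n);c=cal(n)
    if fn: cv2.imwrite("pics/"+fn,p[:,:,::-1])
    m=r.masks_of(n,"gouge_center")
    if not m: print(n,"none"); return
    print(n,m[0]["score"])
    v,u=np.nonzero(m[0]["region"]&(d>0)); P=unproj(n,u.astype(float),v.astype(float),d[v,u],c)
    S=(P[:,:2]-N)@a; T=(P[:,:2]-N)@b
    for s in range(-260,300,40):
        k=(abs(S-s)<12)&(P[:,2]>60)&(P[:,2]<175)&(abs(T)<40)
        if k.sum()>10: print(s,k.sum(),"t",np.percentile(T[k],[3,50,97]),"z",np.percentile(P[k,2],[50,95]))
if __name__=="__main__":
    import sys
    for n in("top","scene"): gm(n,sys.argv[1]+n+".png")
E
python3 gm.py a
```

```text
clock 12.8333 F [ 0.129 -0.052 -4.791] M [-0.224 -0.099 -0.003] sW 0.24525279584727158 W 4.791138579558164 se [0.004 0.089] pos [620.127 199.471 126.704] rot [-90.185  -0.125 -67.683] gap 24.874689274255626
top none
scene 0.76
-220 50 t [-12.4  -5.3   9.8] z [156.4 163.6]
-180 115 t [-11.6  -5.5   8.4] z [156.3 160.7]
-140 126 t [-10.4  -5.8   9.2] z [155.6 159.8]
-100 128 t [-11.3  -5.9   8.7] z [154.7 159.5]
-20 142 t [-11.3  -5.4  11.5] z [152.9 158.4]
20 146 t [-12.2  -5.7   9.9] z [152.3 158. ]
60 136 t [-11.2  -5.6   7.6] z [151.3 156.1]
100 67 t [-5.2 -1.   5.9] z [146.1 149.2]
140 72 t [-4.1 -1.4  5.1] z [145.  148.6]
180 75 t [-4.6 -1.1  5.7] z [144.1 147.5]
220 70 t [-4.2 -1.   3.4] z [143.1 146.7]
```

View pics/ascene.png

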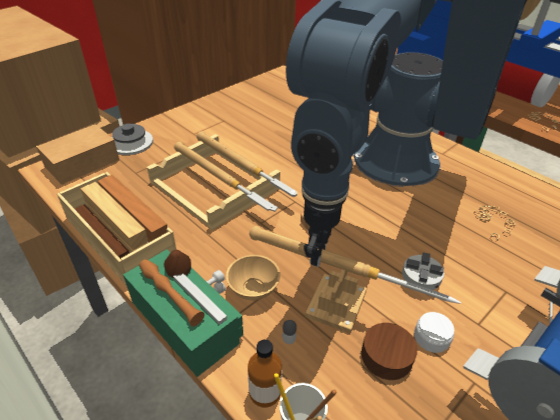

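servo_tool(deltas="20 -3 4 1 0 0.1 0.6; 20 -3 8 0.8 0.2 0.1 0.6; 20 0 10 0 0 0 0; 20 0 5 0 0 0 0; 20 0 0 0 0 0 0; 20 0 0 0 0 0 0")

```text
clock: 13.53
ee_pos: [618.7, 206.7, 95.7]
tool_rot: [-90.0, 1.2, -67.9]
ft_force: [-0.8, 0.1, -5.3]
finger_gap: 25.1
```

```bash
python3 ft.py 30; python3 gm.py b
```

```text
clock 15.0333 F [ 0.045 -0.06  -4.901] M [-0.263 -0.105 -0.002] sW 0.2828325197858295 W 4.900683277005095 se [0.005 0.09 ] pos [619.121 206.873  96.46 ] rot [-89.978   1.221 -67.913] gap 25.203170724625117
top 0.69
-220 15 t [-5.7  3.6 15. ] z [125.3 128. ]
-180 77 t [-8.5  3.1 13.5] z [124.9 129.2]
-140 84 t [-11.    3.5  13.3] z [125.  129.8]
-100 83 t [-9.7  2.3 12.8] z [125.6 129.9]
140 27 t [-6.3  0.7  5.1] z [119.8 125.5]
180 32 t [-5. -0.  4.] z [120.9 124.6]
220 31 t [-5.   0.2  3.7] z [120.3 125.3]
scene 0.82
-220 19 t [-12.4  -5.1   5.8] z [123.2 126.3]
-180 115 t [-12.2  -7.3   8.8] z [123.  127.2]
-140 125 t [-11.8  -7.    9.5] z [123.5 128.3]
-100 125 t [-12.5  -7.2  10. ] z [123.7 128. ]
-20 137 t [-13.3  -7.3   7.8] z [123.5 128.9]
20 141 t [-13.9  -8.2   6.5] z [124.5 129. ]
60 138 t [-12.8  -7.4   5.9] z [124.1 128.5]
100 66 t [-7.2 -2.9  4. ] z [118.6 121.5]
140 68 t [-7.5 -3.5  2.8] z [119.1 122.5]
180 70 t [-7.2 -4.   2.1] z [120.2 122.5]
220 75 t [-7.7 -4.5  2.9] z [120.2 123.8]
```

servo_tool(deltas="20 0 4 0 0 0 0; 20 0 3 0 0 0 0; 20 0 0 0 0 0 0; 20 0 1 0 0 0 0; 20 0 0 0 0 0 0")

```text
clock: 15.65
ee_pos: [618.9, 207.0, 87.2]
tool_rot: [-90.0, 1.2, -67.9]
ft_force: [-0.3, -0.1, -3.7]
finger_gap: 24.7
```

```bash
python3 ft.py 8
```

```text
clock 16.05 F [ 0.009  0.174 -4.904] M [-0.267 -0.124  0.009] sW 0.2942222229783183 W 4.903605143719856 se [0.015 0.187] pos [619.085 207.06   87.663] rot [-89.959   1.219 -67.916] gap 25.425264028131085
```

Still hanging free. Going down in 1 mm steps.

servo_tool(deltas="20 0 0.8 0 0 0 0; 20 0 0.3 0 0 0 0")

```text
clock: 16.22
ee_pos: [619.2, 207.1, 86.7]
tool_rot: [-89.9, 1.2, -67.9]
ft_force: [0.6, -0.3, -5.1]
finger_gap: 25.4
```

```bash
python3 ft.py 5
```

```text
clock 16.4667 F [-0.029 -0.493 -5.173] M [-0.269 -0.088  0.015] sW 0.28207728887302175 W 5.173450521664483 se [0.004 0.12 ] pos [619.199 207.12   86.751] rot [-89.941   1.218 -67.914] gap 25.16584068884719
```

servo_tool(deltas="20 0 0.7 0 0 0 0; 20 0 0.2 0 0 0 0")

```text
clock: 16.63
ee_pos: [619.3, 207.2, 86.0]
tool_rot: [-89.9, 1.2, -67.9]
ft_force: [0.1, -1.1, -2.6]
finger_gap: 25.3
```

```bash
python3 ft.py 5
```

```text
clock 16.8833 F [-0.444 -0.269 -3.907] M [-0.301  0.011  0.068] sW 0.2742762269481469 W 3.9071910513622603 se [0.011 0.219] pos [619.276 207.154  86.028] rot [-89.931   1.216 -67.915] gap 24.78768779977727
```

servo_tool(deltas="20 0 0.7 0 0 0 0; 20 0 0.2 0 0 0 0")

```text
clock: 17.05
ee_pos: [619.4, 207.1, 85.4]
tool_rot: [-89.9, 1.2, -67.9]
ft_force: [-1.4, -0.9, -0.3]
finger_gap: 25.0
```

```bash
python3 ft.py 6
```

```text
clock 17.35 F [-1.365 -1.842 -0.672] M [-0.364  0.229  0.103] sW 0.2512774860934818 W 0.6724429334847818 se [0.011 0.197] pos [619.354 207.102  85.45 ] rot [-89.917   1.207 -67.914] gap 24.879757734422864
```

servo_tool(deltas="20 0 0.7 0 0 0 0; 20 0 0.2 0 0 0 0")

```text
clock: 17.52
ee_pos: [619.4, 207.0, 84.9]
tool_rot: [-89.9, 1.2, -67.9]
ft_force: [-2.1, -2.5, 1.1]
finger_gap: 25.1
```

```bash
python3 ft.py 6
```

```text
clock 17.8167 F [-2.284 -2.754  2.425] M [-0.444  0.489  0.169] sW 0.22730171648049877 W -2.424725303256314 se [0.009 0.313] pos [619.441 207.054  84.847] rot [-89.9     1.2   -67.918] gap 24.850899719069883
```

servo_tool(deltas="20 0 -1.8 0 0 0 0; 20 0 -0.5 -1.5 0 0.3 0; 20 0 0 -0.4 0 0.1 0; 20 0 0 0 0 0 0")

```text
clock: 18.15
ee_pos: [617.7, 206.6, 86.4]
tool_rot: [-89.9, 1.2, -68.4]
ft_force: [0.5, -0.4, -3.4]
finger_gap: 24.7
```

```bash
python3 ft.py 6; python3 gm.py c
```

```text
clock 18.45 F [ 1.17   0.287 -3.761] M [-0.181 -0.216 -0.059] sW 0.24818980539997623 W 3.761120955652368 se [0.015 0.24 ] pos [617.752 206.628  86.449] rot [-89.919   1.22  -68.344] gap 24.95283570616714
top 0.91
-220 24 t [-5.4  8.  18.4] z [114.4 120.4]
-180 86 t [-8.1  5.5 16.9] z [113.8 118.7]
-140 88 t [-8.8  5.3 16.1] z [114.4 119.9]
-100 86 t [-9.7  4.6 16.3] z [115.1 120.4]
140 18 t [-3.3  0.   3.9] z [111.7 115.6]
180 31 t [-5.3 -0.   3.8] z [112. 116.]
220 25 t [-5.7 -0.8  2.3] z [112.8 116.4]
scene 0.62
-220 20 t [-9.3 -2.9 11.1] z [112.3 115.4]
-180 113 t [-10.1  -3.6  10.9] z [112.4 117.6]
-140 119 t [-10.2  -4.6  10.7] z [113.2 118.3]
-100 122 t [-11.   -5.3  11. ] z [113.8 118.4]
-20 134 t [-12.7  -6.    9.2] z [113.6 118.7]
20 139 t [-13.6  -6.3  10.6] z [114.3 119.5]
60 134 t [-12.7  -7.1   6.9] z [114.3 119.4]
100 65 t [-6.9 -3.2  2.8] z [109.8 112.5]
140 68 t [-7.9 -3.5  3.2] z [110.  113.6]
180 72 t [-7.6 -4.1  1.4] z [111.  114.4]
220 74 t [-8.4 -4.8  1.1] z [110.9 114.2]
```

servo_tool(deltas="20 0 -1.5 0 0 0 0; 20 0 0 1.7 0 -1 -0.5; 20 0 0 0 0 0 0; 20 0 0 0 0 0 0")

```text
clock: 18.98
ee_pos: [619.0, 207.1, 87.8]
tool_rot: [-90.0, 0.7, -67.2]
ft_force: [-1.0, 0.2, -4.6]
finger_gap: 25.0
```

```bash
python3 ft.py 16; python3 gm.py d
```

```text
clock 19.7833 F [ 0.095  0.135 -4.997] M [-0.245 -0.117  0.014] sW 0.2715778964883788 W 4.9967890692214105 se [0.007 0.12 ] pos [619.009 206.996  87.829] rot [-89.96    0.671 -67.25 ] gap 25.135254084654058
top 0.97
-220 21 t [-11.    1.1  13.3] z [118.  121.8]
-180 88 t [-12.3   1.9  13.1] z [118.2 123.2]
-140 88 t [-11.8   3.   13.5] z [117.1 122.5]
-100 82 t [-11.4   1.8  11.6] z [116.6 121.5]
180 39 t [-3.2  2.5  7.4] z [109.7 114.5]
220 33 t [-2.5  2.7  7.4] z [109.3 112.8]
scene 0.72
```

servo_tool(deltas="20 0 0 0 0 0.3 0.6; 20 0 0.5 0 0 0 0; 20 0 0.6 0 0 0 0; 20 0 0 0 0 0 0")

```text
clock: 20.32
ee_pos: [619.0, 207.0, 86.6]
tool_rot: [-90.0, 1.3, -67.6]
ft_force: [-0.1, -0.6, -5.7]
finger_gap: 25.0
```

```bash
python3 ft.py 8
```

```text
clock 20.7167 F [ 0.168  0.141 -4.737] M [-0.267 -0.119  0.005] sW 0.2924072446926823 W 4.7373502848107645 se [0.01  0.096] pos [619.089 207.082  86.806] rot [-89.952   1.337 -67.578] gap 24.915624486101887
```

servo_tool(deltas="20 0 0.7 0 0 0 0; 20 0 0.2 0 0 0 0; 20 0 0 0 0 0 0")

```text
clock: 20.97
ee_pos: [619.1, 207.2, 85.9]
tool_rot: [-89.9, 1.3, -67.6]
ft_force: [0.1, 1.0, -5.3]
finger_gap: 25.2
```

```bash
python3 ft.py 8
```

```text
clock 21.3667 F [ 0.04   0.024 -4.807] M [-0.257 -0.108 -0.012] sW 0.27860818310809926 W 4.806830387614628 se [0.007 0.132] pos [619.101 207.188  85.94 ] rot [-89.942   1.334 -67.575] gap 24.87576676601485
```

servo_tool(deltas="20 0 0.6 0 0 0 0; 20 0 0.2 0 0 0 0; 20 0 0 0 0 0 0")

```text
clock: 21.62
ee_pos: [619.2, 207.1, 85.4]
tool_rot: [-89.9, 1.3, -67.6]
ft_force: [-1.1, 0.9, -3.2]
finger_gap: 25.1
```

```bash
python3 ft.py 6
```

```text
clock 21.9167 F [-0.629 -0.822 -2.807] M [-0.287  0.095  0.05 ] sW 0.22956759296009785 W 2.806695058138055 se [0.007 0.196] pos [619.24  207.174  85.404] rot [-89.917   1.328 -67.577] gap 25.2117030465029
```

servo_tool(deltas="20 0 0.5 0 0 0 0; 20 0 0.2 0 0 0 0; 20 0 0 0 0 0 0")

```text
clock: 22.17
ee_pos: [619.3, 207.1, 85.0]
tool_rot: [-89.9, 1.3, -67.6]
ft_force: [-1.9, -0.8, -1.1]
finger_gap: 24.7
```

```bash
python3 ft.py 8
```

```text
clock 22.5667 F [-1.767 -0.894 -0.039] M [-0.277  0.299  0.101] sW 0.1417052694710666 W 0.03896646209184589 se [0.011 0.194] pos [619.298 207.134  84.951] rot [-89.906   1.321 -67.579] gap 25.12369280907155
```

servo_tool(deltas="20 0 -0.6 -0.9 0 0 0; 20 0 0.1 -0.2 0 0 0; 20 0 0 0 0 0 0")

```text
clock: 22.82
ee_pos: [619.1, 207.1, 85.5]
tool_rot: [-89.8, 1.3, -67.6]
ft_force: [0.8, 0.1, -3.7]
finger_gap: 24.5
```

```bash
python3 ft.py 16; python3 gm.py e
```

```text
clock 23.6167 F [ 1.301  0.455 -3.201] M [-0.116 -0.314 -0.063] sW 0.22722692611615378 W 3.201118201448309 se [0.008 0.131] pos [619.012 207.073  85.531] rot [-89.817   1.329 -67.584] gap 24.78915632717323
top 0.75
-220 14 t [-5.6  3.5 12.9] z [113.5 117.6]
-180 74 t [-8.6  2.5 12.8] z [113.7 118.1]
-140 88 t [-10.9   3.2  14.1] z [113.5 118.3]
-100 88 t [-11.2   2.7  14. ] z [114.4 118.8]
140 23 t [-3.9  1.1  5.2] z [110.3 112.9]
180 39 t [-4.9  1.   5.5] z [111.7 115.4]
220 36 t [-6.   1.1  5.5] z [111.8 116.5]
scene 0.8
-220 11 t [-11.6  -7.    5.1] z [109.7 114.4]
-180 113 t [-12.8  -7.2   7.6] z [111.9 115.5]
-140 117 t [-12.6  -7.4   6.4] z [112.3 116.8]
-100 114 t [-13.2  -7.5   4.8] z [112.3 117.1]
-20 134 t [-13.5  -7.3   8.1] z [113.5 118.6]
20 134 t [-14.   -7.5   7.9] z [114.2 118.6]
60 135 t [-12.6  -7.1   8.3] z [113.9 118.6]
100 53 t [-5.6 -2.6  2.5] z [108.8 111.7]
140 69 t [-6.4 -2.8  4.5] z [109.6 112.9]
180 56 t [-5.8 -2.5  2.6] z [110.4 113.2]
220 67 t [-7.1 -3.4  3.2] z [110.6 113.5]
```

View pics/escene.png

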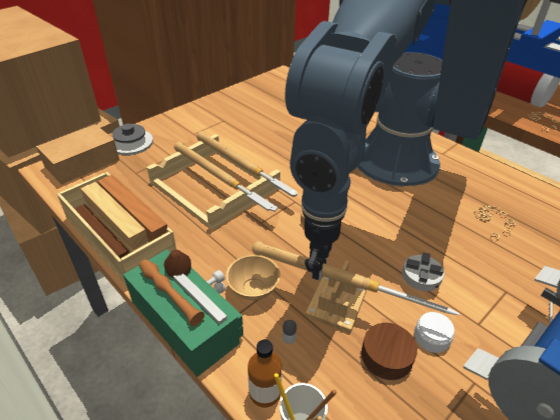

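servo_tool(deltas="20 0 0.1 0.4 0 0 -0.5; 20 0 0.2 0.1 0 0 -0.1; 20 0 0 0 0 0 0")

```text
clock: 24.07
ee_pos: [619.3, 207.0, 85.5]
tool_rot: [-89.8, 0.6, -67.6]
ft_force: [0.0, -0.8, -0.7]
finger_gap: 25.2
```

```bash
python3 ft.py 12
```

```text
clock 24.6667 F [-0.6   -1.098 -0.279] M [-0.227  0.079  0.053] sW 0.179758680155637 W 0.2789754701416057 se [0.017 0.085] pos [619.277 206.927  85.441] rot [-89.845   0.673 -67.599] gap 24.8598308426046
```

servo_tool(deltas="30 0 0 0 0 0 0; 30 0 0 0 0 0 0", newtons=20)

```text
clock: 24.83
ee_pos: [619.4, 207.1, 85.4]
tool_rot: [-89.8, 0.7, -67.6]
ft_force: [0.4, 0.1, -0.3]
finger_gap: 29.8
```

```bash
cat > tilt.py <<'E'
from gm import *
import sys
def tilt(n,N_=1):
    p,d=r.capture(n);c=cal(n); m=r.masks_of(n,"gouge_center")
    if not m: print("none"); return
    v,u=np.nonzero(m[0]["region"]&(d>0)); P=unproj(n,u.astype(float),v.astype(float),d[v,u],c)
    S=(P[:,:2]-N)@a; T=(P[:,:2]-N)@b; k=(P[:,2]>50)&(P[:,2]<175)&(abs(T)<40)
    out=[]
    for lo,hi in((-190,45),(85,230)):
        q=k&(S>lo)&(S<hi)
        # fit z = c0 + c1 s on upper surface using per-bin 80pct
        B=[(s,np.percentile(P[q&(abs(S-s)<5),2],60)) for s in range(lo+5,hi,10) if (q&(abs(S-s)<5)).sum()>8]
        B=np.array(B)
        if len(B)>3:
            f=np.polyfit(B[:,0],B[:,1],1); out.append((len(B),np.degrees(np.arctan(f[0])),np.polyval(f,0)))
    x=r.sense(); print(n,"t",x["clock"],"edge-up deg:",[tuple(np.round(o,2)) for o in out],x["ft_force"],x["finger_gap"])
if __name__=="__main__": tilt(sys.argv[1])
E
python3 tilt.py scene
```

```text
scene t 24.9333 edge-up deg: [(np.float64(19.0), np.float64(-1.95), np.float64(115.0)), (np.float64(14.0), np.float64(-1.9), np.float64(108.64))] [-1.   0.4 -0.1] 29.792250613704837
```

```bash
python3 tilt.py scene
```

```text
scene t 25.0333 edge-up deg: [(np.float64(19.0), np.float64(-2.77), np.float64(114.92)), (np.float64(14.0), np.float64(-2.88), np.float64(109.1))] [-0.8 -0.1 -0.3] 30.21706277523543
```

servo_tool(deltas="20 0 0 0 0 0 0; 20 0 0 0 0 0 0; 20 0 0 0 0 0 0", newtons=120)

```text
clock: 25.28
ee_pos: [619.3, 207.1, 85.6]
tool_rot: [-89.8, 0.7, -67.6]
ft_force: [-0.9, -0.0, 1.6]
finger_gap: 25.4
```

```bash
python3 tilt.py scene; python3 ft.py 6
```

```text
scene t 25.3833 edge-up deg: [(np.float64(19.0), np.float64(-2.57), np.float64(114.79)), (np.float64(14.0), np.float64(-2.0), np.float64(107.42))] [-0.2 -0.1  1.5] 25.258381966357785
clock 25.6833 F [-1.096 -0.48   1.287] M [-0.017  0.187  0.058] sW -0.055211445587734 W -1.2870925021765176 se [0.01 0.23] pos [619.352 207.038  85.577] rot [-89.828   0.687 -67.596] gap 25.182636861660164
```

It was edge-heavy: the tool dipped about 2.5–2.9° and I caught it. I'll lift slightly, level it, shift it about 2.7 mm toward the butt and lay it down again.

servo_tool(deltas="20 0 -1 0 0 0 0; 20 0 -1.5 0 0 0 0; 20 1.5 0 0 0 0 1.3; 20 1 0 0 0 0 1.2; 20 0 0 0 0 0 0; 20 0 0 0 0 0 0")

```text
clock: 26.18
ee_pos: [619.5, 203.9, 86.5]
tool_rot: [-90.0, 3.5, -67.6]
ft_force: [1.1, 0.1, -4.7]
finger_gap: 25.2
```

```bash
python3 ft.py 10;python3 tilt.py scene
```

```text
clock 26.6833 F [-0.06  -0.016 -5.091] M [-0.318 -0.137 -0.004] sW 0.3462495028073108 W 5.090628009492713 se [0.009 0.186] pos [619.473 204.466  86.739] rot [-89.961   3.426 -67.543] gap 25.09608410406616
scene t 26.7833 edge-up deg: [(np.float64(19.0), np.float64(-1.06), np.float64(117.39)), (np.float64(14.0), np.float64(-0.78), np.float64(110.63))] [ 0.5  0.2 -4.2] 25.207427327907354
```

servo_tool(deltas="20 0 0.5 0.4 0 0 0.9; 20 0 0.5 0 0 0 0; 20 0 0 0 0 0 0")

```text
clock: 27.03
ee_pos: [619.8, 205.0, 85.8]
tool_rot: [-90.0, 4.4, -67.5]
ft_force: [-0.2, 0.3, -4.0]
finger_gap: 25.5
```

```bash
python3 ft.py 6;python3 tilt.py scene
```

```text
clock 27.3333 F [ 0.1    0.265 -4.855] M [-0.358 -0.15  -0.017] sW 0.38785365736863775 W 4.85456878351084 se [0.008 0.134] pos [619.844 205.043  85.912] rot [-89.946   4.407 -67.513] gap 25.111245289348574
scene t 27.4333 edge-up deg: [(np.float64(19.0), np.float64(0.06), np.float64(117.55)), (np.float64(14.0), np.float64(0.1), np.float64(110.69))] [ 0.4  0.9 -6.2] 25.148792152851126
```

servo_tool(deltas="20 0 0.5 0 0 0 0; 20 0 0.3 0 0 0 0; 20 0 0 0 0 0 0")

```text
clock: 27.68
ee_pos: [619.8, 205.3, 85.1]
tool_rot: [-89.9, 4.4, -67.5]
ft_force: [-0.6, -0.6, -4.6]
finger_gap: 25.5
```

```bash
python3 ft.py 6
```

```text
clock 27.9833 F [-0.026  0.094 -5.175] M [-0.361 -0.129  0.005] sW 0.3827899181561814 W 5.175037511446428 se [0.014 0.075] pos [619.815 205.275  85.211] rot [-89.937   4.406 -67.506] gap 25.624228538593883
```

servo_tool(deltas="20 0.5 0.7 0 0 0 0; 20 0.2 0.4 0 0 0 0; 20 0 0 0 0 0 0")

```text
clock: 28.23
ee_pos: [620.1, 204.7, 84.0]
tool_rot: [-89.9, 4.4, -67.5]
ft_force: [0.4, -0.5, -5.0]
finger_gap: 25.2
```

```bash
python3 ft.py 6
```

```text
clock 28.5333 F [ 0.263  0.173 -4.75 ] M [-0.34  -0.14  -0.005] sW 0.3677049942280064 W 4.750223647486801 se [0.007 0.233] pos [620.136 204.702  84.099] rot [-89.926   4.405 -67.503] gap 25.199584201441763
```

servo_tool(deltas="20 0 0.4 0 0 0 0; 20 0 0.2 0 0 0 0; 20 0 0 0 0 0 0")

```text
clock: 28.78
ee_pos: [620.2, 204.8, 83.6]
tool_rot: [-89.9, 4.4, -67.5]
ft_force: [0.5, -0.6, -4.3]
finger_gap: 25.2
```

```bash
python3 ft.py 6
```

```text
clock 29.0833 F [ 0.303 -0.244 -5.062] M [-0.346 -0.153 -0.013] sW 0.3787046244925598 W 5.061858685469356 se [0.008 0.28 ] pos [620.193 204.806  83.583] rot [-89.913   4.403 -67.5  ] gap 25.398268928024237
```

servo_tool(deltas="20 0 0.4 0 0 0 0; 20 0 0.2 0 0 0 0; 20 0 0 0 0 0 0")

```text
clock: 29.33
ee_pos: [620.3, 204.8, 83.2]
tool_rot: [-89.9, 4.4, -67.5]
ft_force: [0.3, -1.1, -4.2]
finger_gap: 25.1
```

```bash
python3 ft.py 6
```

```text
clock 29.6333 F [-0.539 -0.757 -3.411] M [-0.365 -0.024  0.04 ] sW 0.34664403777026526 W 3.4111126424594302 se [0.014 0.106] pos [620.266 204.807  83.18 ] rot [-89.896   4.396 -67.502] gap 25.499504250798644
```

servo_tool(deltas="20 0 0.4 0 0 0 0; 20 0 0.2 0 0 0 0; 20 0 0 0 0 0 0")

```text
clock: 29.88
ee_pos: [620.3, 204.8, 82.8]
tool_rot: [-89.9, 4.4, -67.5]
ft_force: [-1.3, -0.7, -1.2]
finger_gap: 25.2
```

```bash
python3 ft.py 6
```

```text
clock 30.1833 F [-1.128 -1.495 -1.47 ] M [-0.366  0.149  0.096] sW 0.2817096883286588 W 1.4704526013781567 se [0.007 0.13 ] pos [620.328 204.772  82.787] rot [-89.885   4.387 -67.504] gap 25.619858616744356
```

servo_tool(deltas="20 0 0.3 -0.4 0 0 0; 20 0 0.1 0 0 0 0; 20 0 0 0 0 0 0")

```text
clock: 30.43
ee_pos: [620.3, 204.8, 82.6]
tool_rot: [-89.8, 4.4, -67.5]
ft_force: [-1.5, -0.7, -0.5]
finger_gap: 25.5
```

```bash
python3 ft.py 5
```

```text
clock 30.6833 F [-0.898 -1.44  -0.63 ] M [-0.332  0.135  0.092] sW 0.2550174949506517 W 0.6303305628780536 se [0.009 0.08 ] pos [620.324 204.762  82.636] rot [-89.83    4.385 -67.502] gap 25.03006700044345
```

servo_tool(deltas="30 0 0 0 0 0 0; 30 0 0 0 0 0 0", newtons=20)

```text
clock: 30.85
ee_pos: [620.5, 205.0, 82.8]
tool_rot: [-89.8, 4.4, -67.5]
ft_force: [-0.6, 0.0, 0.2]
finger_gap: 30.0
```

```bash
python3 tilt.py scene;python3 tilt.py scene
```

```text
scene t 30.95 edge-up deg: [(np.float64(19.0), np.float64(-0.54), np.float64(115.03)), (np.float64(14.0), np.float64(-0.49), np.float64(107.91))] [-0.6  0.6 -0.3] 29.952383479496948
scene t 31.05 edge-up deg: [(np.float64(20.0), np.float64(-0.22), np.float64(114.59)), (np.float64(14.0), np.float64(0.22), np.float64(107.49))] [ 0.8 -0.2  0.3] 30.123583625298412
```

```bash
for i in 1 2 3 4 5 6; do python3 tilt.py scene; done
python3 - <<'E'
from h import *
p,d=save("wrist","wf.png")
E
```

```text
scene t 31.15 edge-up deg: [(np.float64(19.0), np.float64(1.35), np.float64(114.89)), (np.float64(14.0), np.float64(1.45), np.float64(108.05))] [ 0.4 -0.4 -0.1] 29.76603808443063
none
scene t 31.35 edge-up deg: [(np.float64(20.0), np.float64(5.23), np.float64(114.51)), (np.float64(14.0), np.float64(5.37), np.float64(107.95))] [-0.3  0.9 -1.1] 30.062865877565105
scene t 31.45 edge-up deg: [(np.float64(20.0), np.float64(7.35), np.float64(115.01)), (np.float64(14.0), np.float64(7.28), np.float64(108.64))] [-0.9 -0.1 -0.7] 30.39264972621949
scene t 31.55 edge-up deg: [(np.float64(20.0), np.float64(9.67), np.float64(114.88)), (np.float64(14.0), np.float64(9.91), np.float64(107.99))] [-0.9  0.9 -0.5] 29.983360022579365
none
```

View pics/wf.png

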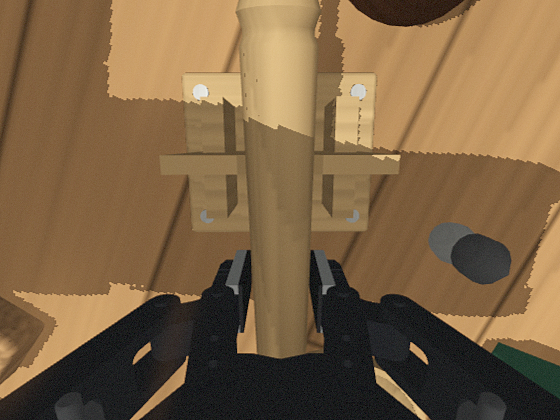

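servo_tool(deltas="20 0 0 0 0 0 0; 20 0 0 0 0 0 0; 20 0 0 0 0 0 0", newtons=120)

```text
clock: 31.95
ee_pos: [620.6, 204.8, 83.1]
tool_rot: [-89.8, 4.4, -67.5]
ft_force: [-1.9, -0.3, 0.4]
finger_gap: 24.2
```

```bash
python3 tilt.py scene; python3 ft.py 3
python3 - <<'E'
from h import *
p,d=save("scene","catch.png")
E
```

```text
scene t 32.05 edge-up deg: [(np.float64(21.0), np.float64(13.01), np.float64(114.73)), (np.float64(14.0), np.float64(13.22), np.float64(108.39))] [-0.5 -1.   1.9] 24.30029291291253
clock 32.2 F [-0.881 -0.42   2.049] M [-0.107  0.194  0.027] sW 0.024884981926717637 W -2.0490330517614646 se [0.013 0.143] pos [620.553 204.851  83.065] rot [-89.793   4.389 -67.499] gap 24.036234945489234
```

View pics/catch.png

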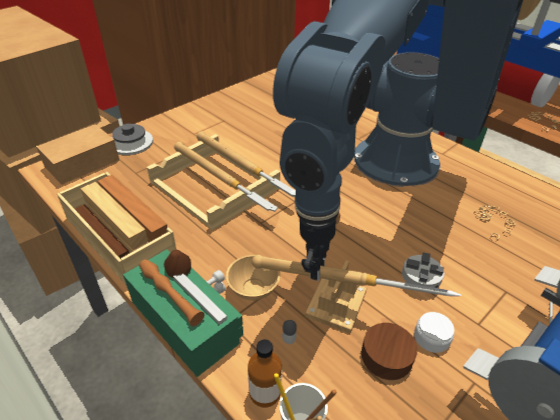

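I waited too long on that look and it overshot butt-down; I caught it at 13°, clear of the bench. Lifting and levelling now.

servo_tool(deltas="20 0.4 -5 0 0 0 0; 20 0.4 -6 0 0 0 0; 20 0.4 -5 0 0 0 0; 20 0 -1 0 0 0 -6; 20 0 0 0 0 0 -6; 20 0 0 0 0 0 -1.5; 20 0 0 0 0 0 0")

```text
clock: 32.83
ee_pos: [621.8, 200.1, 101.8]
tool_rot: [-89.9, -9.7, -67.7]
ft_force: [-0.4, 0.5, -4.8]
finger_gap: 24.4
```

```bash
python3 ft.py 6; python3 tilt.py scene
python3 - <<'E'
from h import *
p,d=save("scene","lv.png")
a=cv2.imread("pics/escene.png"); 
cv2.imwrite("pics/cmp.png",cv2.resize(np.vstack([a[230:330,240:470],p[230:330,240:470,::-1]]),(690,600)))
for x in r.tip_of("scene","bowl")[:1]: print(x["point"])
E
```

```text
clock 33.1333 F [ 0.049 -0.099 -4.538] M [ 0.052  0.03  -0.001] sW -0.05982168357395467 W 4.538370823240908 se [0.014 0.133] pos [622.238 198.994 101.559] rot [-89.865  -9.564 -67.885] gap 24.315221603694074
scene t 33.2333 edge-up deg: [(np.float64(21.0), np.float64(-2.0), np.float64(118.95)), (np.float64(14.0), np.float64(-1.64), np.float64(112.29))] [ 0.4  0.6 -4.1] 24.19971835283932
[252.0, 287.8]
```

View pics/cmp.png

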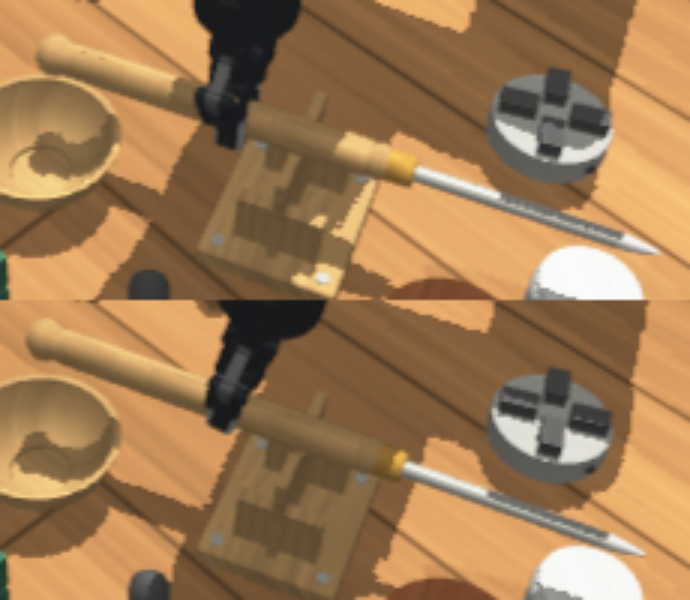

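```bash
cat > fer.py <<'E'
from gm import *
from scipy.ndimage import map_coordinates
def fer(img,z0,slope,t=0.,c=None):
    c=c or cal("scene"); hsv=cv2.cvtColor(img,cv2.COLOR_BGR2HSV)[:,:,1].astype(float)
    S=np.arange(40,130,.25); res=[]
    for dt in(-3,-1.5,0,1.5):
        pr=[]
        for s in S:
            xy=N+a*s+b*(t+dt); u,v=proj("scene",[*xy,z0+s*np.tan(np.radians(slope))+3],c); pr.append(map_coordinates(hsv,[[v],[u]],order=1)[0])
        pr=np.array(pr); hi=pr[(S>50)].max(); 
        # last falling crossing of mid between brass and steel
        lo=np.median(pr[S>115]); mid=(hi+lo)/2; i=[k for k in range(len(S)-1) if pr[k]>=mid>pr[k+1]]
        res.append(S[i[-1]] if i else None)
    return res
if __name__=="__main__":
    c=cal("scene")
    print("e",fer(cv2.imread("pics/escene.png"),105.3,.55,0,c)); print("b",fer(cv2.imread("pics/bscene.png"),115,.3,0,c)); print("c",fer(cv2.imread("pics/cscene.png"),105.5,.5,0,c))
    print("lv",fer(cv2.imread("pics/lv.png"),109.1,-1.8,0,c))
E
python3 fer.py
```

```text
e [np.float64(85.75), np.float64(85.5), np.float64(85.5), np.float64(85.25)]
b [np.float64(85.75), np.float64(85.75), np.float64(85.5), np.float64(85.25)]
c [np.float64(85.75), np.float64(85.75), np.float64(85.5), np.float64(85.25)]
lv [np.float64(77.25), np.float64(77.0), np.float64(77.0), np.float64(77.25)]
```

servo_tool(deltas="20 -4 0 0 0 -0.2 0.9; 20 -3.4 0 0 0 -0.2 0.9; 20 0 0 0 0 0 0; 20 0 0 0 0 0 0")

```text
clock: 33.67
ee_pos: [619.4, 205.7, 100.1]
tool_rot: [-89.9, -7.6, -67.4]
ft_force: [-0.4, 0.4, -4.4]
finger_gap: 24.4
```

```bash
python3 ft.py 4; python3 tilt.py scene
cat > ff.py <<'E'
from fer import *
import sys
p,d=r.capture("scene"); print("ferrule s",fer(p[:,:,::-1].copy(),float(sys.argv[1]),float(sys.argv[2])))
E
python3 ff.py 109 0; python3 gm.py f | head -12
```

```text
clock 33.8667 F [ 0.086  0.207 -4.861] M [ 0.011  0.024 -0.016] sW -0.018925428750800725 W 4.86133540289982 se [0.008 0.227] pos [619.385 205.715 100.081] rot [-89.935  -7.585 -67.439] gap 24.324395106213412
scene t 33.9667 edge-up deg: [(np.float64(21.0), np.float64(-0.08), np.float64(119.39)), (np.float64(14.0), np.float64(0.34), np.float64(112.69))] [-0.3 -0.1 -5.1] 24.606204112104457
ferrule s [np.float64(85.0), np.float64(85.0), np.float64(84.75), np.float64(84.5)]
top 0.81
-220 19 t [-10.8   0.7  12.1] z [121.9 124.7]
-180 77 t [-10.4   1.3  11.3] z [120.6 125.2]
-140 78 t [-11.9   1.7  11.9] z [120.3 126. ]
-100 79 t [-10.3   2.1  12.5] z [119.7 124.4]
-60 48 t [-9.8  3.2 13.3] z [120.2 125.2]
220 38 t [-2.7  3.   8. ] z [114.3 119.6]
scene 0.73
-220 20 t [-14.2  -7.7  -0.2] z [117.4 121.8]
-180 118 t [-13.3  -7.8   7.4] z [118.4 123.1]
-140 122 t [-13.4  -8.2   7.9] z [118.3 123.3]
-100 121 t [-13.4  -7.9   5.7] z [118.7 123.5]
```

servo_tool(deltas="20 0.2 1.5 0 0 0 0; 20 0.1 1.5 0 0 0 0; 20 0 0.4 0 0 0 0; 20 0 0 0 0 0 0")

```text
clock: 34.55
ee_pos: [619.7, 205.0, 96.3]
tool_rot: [-89.9, -7.6, -67.4]
ft_force: [-0.2, 0.3, -5.2]
finger_gap: 24.1
```

```bash
python3 ft.py 4; python3 tilt.py scene; python3 ff.py 106 0
```

```text
clock 34.75 F [-0.271  0.023 -5.18 ] M [-0.005  0.001  0.007] sW 0.0040198670549715845 W 5.179544987969218 se [0.015 0.073] pos [619.716 205.048  96.48 ] rot [-89.921  -7.581 -67.433] gap 24.452388602595736
scene t 34.85 edge-up deg: [(np.float64(21.0), np.float64(-0.05), np.float64(115.91)), (np.float64(14.0), np.float64(0.22), np.float64(109.62))] [-0.2  0.6 -4.5] 23.762885881874194
ferrule s [np.float64(84.25), np.float64(84.0), np.float64(83.75), np.float64(84.0)]
```

servo_tool(deltas="20 -0.1 0.5 0 0 0 0; 20 0 0.2 0 0 0 0; 20 0 0 0 0 0 0")

```text
clock: 35.15
ee_pos: [619.8, 205.1, 95.9]
tool_rot: [-89.9, -7.6, -67.4]
ft_force: [-0.5, -0.3, -5.0]
finger_gap: 24.3
```

```bash
python3 ft.py 5
```

```text
clock 35.4 F [ 0.322 -0.213 -4.712] M [ 0.015 -0.     0.004] sW -0.013539016852755312 W 4.712268561525792 se [0.012 0.197] pos [619.833 205.143  95.963] rot [-89.902  -7.582 -67.435] gap 24.416195596422092
```

servo_tool(deltas="20 0 0.4 0 0 0 0; 20 0 0.2 0 0 0 0; 20 0 0 0 0 0 0")

```text
clock: 35.65
ee_pos: [620.0, 205.1, 95.5]
tool_rot: [-89.9, -7.6, -67.4]
ft_force: [-0.4, -0.4, -3.8]
finger_gap: 24.4
```

```bash
python3 ft.py 5
```

```text
clock 35.9 F [ 0.033  0.045 -4.599] M [ 0.044 -0.035 -0.028] sW -0.026770983882252047 W 4.599020068826918 se [0.008 0.249] pos [619.976 205.119  95.465] rot [-89.89   -7.582 -67.44 ] gap 24.306392997327563
```

servo_tool(deltas="20 0 0.4 -0.1 0 0 0; 20 0 0.2 0 0 0 0; 20 0 0 0 0 0 0")

```text
clock: 36.15
ee_pos: [620.2, 205.1, 95.1]
tool_rot: [-89.8, -7.6, -67.4]
ft_force: [0.0, 0.4, -4.0]
finger_gap: 24.5
```

```bash
python3 ft.py 5
```

```text
clock 36.4 F [ 0.594  0.567 -3.322] M [ 0.102 -0.08  -0.012] sW -0.06322450766931824 W 3.321619144603988 se [0.009 0.073] pos [620.153 205.126  95.104] rot [-89.855  -7.579 -67.442] gap 24.532212616826573
```

servo_tool(deltas="20 0 0.3 -0.1 0 0 0; 20 0 0.2 0 0 0 0; 20 0 0 0 0 0 0")

```text
clock: 36.65
ee_pos: [620.3, 205.1, 94.8]
tool_rot: [-89.8, -7.6, -67.4]
ft_force: [0.9, 0.9, -2.3]
finger_gap: 24.2
```

```bash
python3 ft.py 5; python3 tilt.py scene; python3 ff.py 105.3 0
```

```text
clock 36.9 F [ 0.708  1.052 -2.708] M [ 0.161 -0.085 -0.013] sW -0.11578652382000161 W 2.708419812868989 se [0.008 0.178] pos [620.266 205.124  94.802] rot [-89.824  -7.577 -67.444] gap 24.030297123950184
scene t 37.0 edge-up deg: [(np.float64(21.0), np.float64(0.5), np.float64(114.53)), (np.float64(14.0), np.float64(0.94), np.float64(107.55))] [ 0.7  1.9 -2. ] 23.829719802095624
ferrule s [np.float64(84.0), np.float64(83.75), np.float64(83.5), np.float64(83.5)]
```

servo_tool(deltas="20 -0.4 0 0 0 0 -0.5; 20 0 0.2 0 0 0 0; 20 0 0 0 0 0 0")

```text
clock: 37.3
ee_pos: [620.3, 205.2, 94.9]
tool_rot: [-89.8, -8.2, -67.5]
ft_force: [0.5, -0.4, -0.7]
finger_gap: 24.2
```

```bash
python3 ft.py 4; python3 tilt.py scene; python3 ff.py 105.3 0
```

```text
clock 37.5 F [-0.217 -0.601 -0.669] M [ 0.035  0.007 -0.023] sW -0.03490990356262823 W 0.669281272622769 se [0.019 0.224] pos [620.347 205.244  94.871] rot [-89.799  -8.148 -67.468] gap 24.026001712324167
scene t 37.6 edge-up deg: [(np.float64(21.0), np.float64(0.25), np.float64(114.53)), (np.float64(14.0), np.float64(0.37), np.float64(108.27))] [ 0.2  1.  -1. ] 24.297721558351792
ferrule s [np.float64(84.25), np.float64(83.75), np.float64(83.5), np.float64(83.25)]
```

servo_tool(deltas="31 0 0 0 0 0 0; 31 0 0 0 0 0 0", newtons=20)

```text
clock: 37.82
ee_pos: [620.3, 205.2, 94.8]
tool_rot: [-89.8, -8.1, -67.5]
ft_force: [0.2, -0.7, -0.3]
finger_gap: 30.3
```

```bash
python3 tilt.py scene;python3 tilt.py scene;python3 tilt.py scene
```

```text
scene t 37.9167 edge-up deg: [(np.float64(20.0), np.float64(-2.07), np.float64(114.9)), (np.float64(14.0), np.float64(-2.0), np.float64(108.61))] [ 0.9 -0.3  0.2] 30.87720915910904
scene t 38.0167 edge-up deg: [(np.float64(20.0), np.float64(-2.0), np.float64(115.03)), (np.float64(14.0), np.float64(-2.1), np.float64(108.3))] [-1.   0.2  0.2] 31.162554792770585
scene t 38.1167 edge-up deg: [(np.float64(20.0), np.float64(-1.3), np.float64(114.87)), (np.float64(14.0), np.float64(-1.03), np.float64(107.86))] [0.1 0.2 0.8] 31.38112549653703
```

```bash
python3 tilt.py scene;python3 tilt.py scene
```

```text
scene t 38.2167 edge-up deg: [(np.float64(20.0), np.float64(0.21), np.float64(114.9)), (np.float64(14.0), np.float64(0.67), np.float64(106.86))] [-0.2 -0.6 -0.2] 31.094325398707227
scene t 38.3167 edge-up deg: [(np.float64(21.0), np.float64(1.75), np.float64(114.29)), (np.float64(14.0), np.float64(1.81), np.float64(108.33))] [-0.2  1.   0.2] 30.77398352244332
```

servo_tool(deltas="20 0 0 0 0 0 0; 20 0 0 0 0 0 0; 20 0 0 0 0 0 0", newtons=60)

```text
clock: 38.57
ee_pos: [620.3, 205.3, 94.9]
tool_rot: [-89.8, -8.1, -67.5]
ft_force: [-1.0, -0.1, 0.4]
finger_gap: 25.9
```

```bash
python3 tilt.py scene; python3 ff.py 105.3 2.5; python3 ft.py 4
```

```text
scene t 38.6667 edge-up deg: [(np.float64(21.0), np.float64(3.62), np.float64(114.54)), (np.float64(14.0), np.float64(3.81), np.float64(107.96))] [-1.3 -0.4  1.4] 25.92237314050272
ferrule s [np.float64(83.25), np.float64(83.0), np.float64(83.0), np.float64(82.75)]
clock 38.9167 F [-0.418  0.239  1.052] M [0.123 0.171 0.023] sW -0.17944571115885816 W -1.0517991796175774 se [0.009 0.203] pos [620.307 205.286  94.892] rot [-89.8    -8.132 -67.467] gap 25.92677631014851
```

servo_tool(deltas="20 0 -2.5 0 0 0 0; 20 -0.3 -0.8 0 0 0 -1.5; 20 -0.2 0 0 0 0 -1; 20 0 0 0 0 0 0", newtons=60)

```text
clock: 39.25
ee_pos: [620.0, 205.5, 97.8]
tool_rot: [-89.8, -10.8, -67.5]
ft_force: [1.1, -1.5, -1.3]
finger_gap: 25.7
```

```bash
python3 tilt.py scene; python3 ff.py 107.5 0.5; python3 ft.py 3
```

```text
scene t 39.35 edge-up deg: [(np.float64(21.0), np.float64(0.36), np.float64(114.35)), (np.float64(14.0), np.float64(0.64), np.float64(108.09))] [ 0.   0.6 -1.3] 25.632300337458677
ferrule s [np.float64(84.0), np.float64(83.5), np.float64(83.75), np.float64(84.0)]
clock 39.55 F [ 0.731  2.136 -1.477] M [ 0.648 -0.055 -0.055] sW -0.5781816486692503 W 1.4765567002136644 se [0.027 0.233] pos [619.993 205.423  97.736] rot [-89.837 -10.653 -67.556] gap 26.038870851654757
```

servo_tool(deltas="20 0 -1.5 0 0 0 0; 20 -0.6 -0.5 0 0 0 0; 20 0 0 0 0 0 0", newtons=100)

```text
clock: 39.8
ee_pos: [619.1, 205.8, 99.1]
tool_rot: [-89.9, -10.6, -67.6]
ft_force: [1.0, 0.6, -4.2]
finger_gap: 24.5
```

```bash
python3 tilt.py scene; python3 ff.py 106.5 0.5; python3 ft.py 3
```

```text
scene t 39.9 edge-up deg: [(np.float64(21.0), np.float64(0.09), np.float64(115.63)), (np.float64(14.0), np.float64(0.44), np.float64(108.26))] [-0.4  0.5 -4.4] 24.305603112523517
ferrule s [np.float64(84.75), np.float64(84.75), np.float64(84.75), np.float64(84.75)]
clock 40.1 F [-0.268 -0.202 -4.41 ] M [0.148 0.002 0.021] sW -0.1372433702008511 W 4.410189046528137 se [0.01  0.124] pos [619.196 205.782  99.151] rot [-89.919 -10.642 -67.561] gap 24.418598697687816
```

servo_tool(deltas="20 -0.2 0.5 0.4 0 0 1.2; 20 -0.1 0.7 0 0 0 0; 20 0 0.2 0 0 0 0; 20 0 0 0 0 0 0")

```text
clock: 40.43
ee_pos: [619.6, 205.9, 97.5]
tool_rot: [-89.9, -9.3, -67.6]
ft_force: [0.4, 0.1, -3.9]
finger_gap: 24.3
```

```bash
python3 ft.py 4;python3 tilt.py scene; python3 ff.py 105.6 1.4
```

```text
clock 40.6333 F [ 0.846 -0.385 -4.227] M [ 0.041 -0.108  0.027] sW 0.0037928688320446376 W 4.226841026063805 se [0.018 0.297] pos [619.573 205.929  97.549] rot [-89.925  -9.322 -67.553] gap 24.533334109551127
scene t 40.7333 edge-up deg: [(np.float64(21.0), np.float64(1.35), np.float64(114.91)), (np.float64(14.0), np.float64(1.48), np.float64(108.44))] [ 1.  -0.8 -3.9] 24.507371781990976
ferrule s [np.float64(84.75), np.float64(84.75), np.float64(84.75), np.float64(84.5)]
```

servo_tool(deltas="20 0.5 0.1 0.1 0 0 0; 20 0 0.5 0 0 0 0; 20 0 0.2 0 0 0 0; 20 0 0 0 0 0 0")

```text
clock: 41.12
ee_pos: [619.9, 205.7, 97.0]
tool_rot: [-89.9, -9.3, -67.5]
ft_force: [0.1, -0.0, -2.6]
finger_gap: 24.5
```

```bash
python3 ft.py 4;python3 tilt.py scene; python3 ff.py 105.3 1.4
```

```text
clock 41.3167 F [ 0.218 -0.581 -2.915] M [ 0.088  0.012 -0.026] sW -0.08587595225247246 W 2.914799826177923 se [0.01  0.115] pos [619.954 205.651  97.042] rot [-89.907  -9.312 -67.541] gap 24.692095923156245
scene t 41.4167 edge-up deg: [(np.float64(21.0), np.float64(1.53), np.float64(114.68)), (np.float64(14.0), np.float64(1.92), np.float64(107.92))] [ 1.1  0.1 -2.8] 24.659423237395902
ferrule s [np.float64(84.0), np.float64(84.0), np.float64(84.25), np.float64(84.25)]
```

servo_tool(deltas="20 0 0.4 0 0 0 0; 20 -0.1 0.2 0 0 0 0; 20 0 0 0 0 0 0")

```text
clock: 41.72
ee_pos: [620.0, 205.6, 96.7]
tool_rot: [-89.9, -9.3, -67.5]
ft_force: [0.2, -0.3, -0.8]
finger_gap: 24.9
```

```bash
python3 ft.py 4;python3 tilt.py scene; python3 ff.py 105.3 1.6
```

```text
clock 41.9167 F [-0.537 -0.308 -0.515] M [0.019 0.176 0.025] sW -0.08479621629873765 W 0.5149221460620106 se [0.02  0.211] pos [620.027 205.641  96.657] rot [-89.891  -9.318 -67.54 ] gap 24.34522311743715
scene t 42.0167 edge-up deg: [(np.float64(21.0), np.float64(2.15), np.float64(114.58)), (np.float64(14.0), np.float64(2.42), np.float64(107.58))] [-0.8 -1.1 -0.5] 24.762194318804994
ferrule s [np.float64(84.0), np.float64(84.25), np.float64(84.25), np.float64(84.0)]
```

Fully resting, ferrule at about 84.4 level-equivalent. Releasing.

servo_tool(deltas="31 0 0 0 0 0 0; 31 0 0 0 0 0 0", newtons=20)

```text
clock: 42.23
ee_pos: [620.1, 205.8, 96.7]
tool_rot: [-89.9, -9.3, -67.5]
ft_force: [-0.4, 0.4, 1.1]
finger_gap: 30.7
```

```bash
python3 tilt.py scene;python3 tilt.py scene;python3 tilt.py scene
```

```text
scene t 42.3333 edge-up deg: [(np.float64(21.0), np.float64(-0.53), np.float64(114.85)), (np.float64(14.0), np.float64(-0.47), np.float64(108.26))] [-0.4  0.2 -0.1] 31.091485094703366
scene t 42.4333 edge-up deg: [(np.float64(21.0), np.float64(-1.2), np.float64(114.58)), (np.float64(14.0), np.float64(-1.09), np.float64(108.41))] [1.3 0.1 1.3] 31.141734820394007
scene t 42.5333 edge-up deg: [(np.float64(21.0), np.float64(-1.01), np.float64(114.56)), (np.float64(14.0), np.float64(-0.76), np.float64(108.17))] [ 0.8  0.3 -0.1] 31.322904681173323
```

```bash
python3 tilt.py scene;python3 tilt.py scene;python3 tilt.py scene
```

```text
scene t 42.6333 edge-up deg: [(np.float64(21.0), np.float64(0.02), np.float64(114.81)), (np.float64(14.0), np.float64(0.44), np.float64(107.19))] [ 0.1 -0.2 -0.4] 30.825587363347594
scene t 42.7333 edge-up deg: [(np.float64(21.0), np.float64(1.16), np.float64(114.72)), (np.float64(14.0), np.float64(1.33), np.float64(108.0))] [-0.9  0.7 -1. ] 31.060943588205358
scene t 42.8333 edge-up deg: [(np.float64(21.0), np.float64(2.19), np.float64(114.66)), (np.float64(14.0), np.float64(2.54), np.float64(107.36))] [-0.1 -0.2  0.5] 31.096328984696534
```

servo_tool(deltas="20 0 0 0 0 0 0; 20 0 0 0 0 0 0; 20 0 0 0 0 0 0", newtons=100)

```text
clock: 43.08
ee_pos: [620.0, 205.7, 96.9]
tool_rot: [-89.9, -9.3, -67.5]
ft_force: [0.1, -0.7, 1.3]
finger_gap: 24.5
```

```bash
python3 tilt.py scene; python3 ff.py 105.3 3
```

```text
scene t 43.1833 edge-up deg: [(np.float64(21.0), np.float64(3.34), np.float64(114.59)), (np.float64(14.0), np.float64(3.69), np.float64(107.77))] [-0.7 -0.6  1.9] 24.444885501418824
ferrule s [np.float64(83.5), np.float64(83.25), np.float64(83.0), np.float64(83.5)]
```

servo_tool(deltas="20 0 -2 0 0 0 0; 20 -0.6 -0.8 0 0 0 0; 20 -0.3 0 0 0 0 0; 20 0 0 0 0 0 0")

```text
clock: 43.57
ee_pos: [619.0, 206.7, 98.5]
tool_rot: [-90.0, -9.3, -67.5]
ft_force: [1.6, -1.0, -3.3]
finger_gap: 24.7
```

```bash
python3 ft.py 3;python3 tilt.py scene; python3 ff.py 106.3 3
```

```text
clock 43.7167 F [ 0.548  0.199 -3.701] M [ 0.076 -0.144  0.004] sW -0.015379819212229149 W 3.7014396603779964 se [0.025 0.207] pos [619.017 206.682  98.53 ] rot [-89.982  -9.32  -67.533] gap 24.360648172639205
scene t 43.8167 edge-up deg: [(np.float64(21.0), np.float64(2.22), np.float64(115.33)), (np.float64(14.0), np.float64(2.1), np.float64(109.37))] [ 0.7 -0.3 -4.6] 24.385194960362607
ferrule s [np.float64(85.25), np.float64(85.0), np.float64(84.75), np.float64(85.0)]
```

servo_tool(deltas="20 0.2 0.5 0.3 0 0 0; 20 0 0.5 0 0 0 0; 20 0 0.3 0 0 0 0; 20 0 0 0 0 0 0")

```text
clock: 44.2
ee_pos: [619.5, 206.6, 97.5]
tool_rot: [-90.0, -9.3, -67.5]
ft_force: [-0.4, 0.8, -2.4]
finger_gap: 24.2
```

```bash
python3 ft.py 4;python3 tilt.py scene; python3 ff.py 105.3 2.8
```

```text
clock 44.4 F [-0.277  0.104 -0.991] M [0.103 0.118 0.04 ] sW -0.1406647083908929 W 0.9913420925662941 se [0.009 0.253] pos [619.522 206.574  97.592] rot [-89.958  -9.302 -67.531] gap 24.456762351840165
scene t 44.5 edge-up deg: [(np.float64(21.0), np.float64(2.75), np.float64(114.83)), (np.float64(14.0), np.float64(2.62), np.float64(108.76))] [-0.5 -0.6 -1.3] 24.33312221358425
ferrule s [np.float64(85.0), np.float64(84.75), np.float64(84.5), np.float64(84.25)]
```

servo_tool(deltas="31 0 0.1 0 0 0 0; 31 0 0 0 0 0 0", newtons=20)

```text
clock: 44.72
ee_pos: [619.7, 206.6, 97.6]
tool_rot: [-89.9, -9.3, -67.5]
ft_force: [0.2, -0.2, 0.4]
finger_gap: 31.3
```

```bash
python3 tilt.py scene;python3 tilt.py scene;python3 tilt.py scene;python3 tilt.py scene
```

```text
scene t 44.8167 edge-up deg: [(np.float64(21.0), np.float64(0.02), np.float64(114.95)), (np.float64(14.0), np.float64(-0.16), np.float64(108.93))] [-0.6  0.3 -0.3] 30.824836580631786
scene t 44.9167 edge-up deg: [(np.float64(21.0), np.float64(-1.1), np.float64(114.76)), (np.float64(14.0), np.float64(-1.06), np.float64(108.57))] [-0.9 -0.3 -0.1] 30.933758445784807
scene t 45.0167 edge-up deg: [(np.float64(20.0), np.float64(-1.26), np.float64(115.06)), (np.float64(14.0), np.float64(-1.28), np.float64(108.27))] [ 0.1 -0.8  0.8] 30.911173608640244
scene t 45.1167 edge-up deg: [(np.float64(21.0), np.float64(-1.02), np.float64(114.69)), (np.float64(14.0), np.float64(-0.77), np.float64(107.43))] [0.5 0.1 1. ] 30.895324645574846
```

```bash
python3 tilt.py scene;python3 tilt.py scene;python3 tilt.py scene
```

```text
scene t 45.2167 edge-up deg: [(np.float64(21.0), np.float64(-0.46), np.float64(114.73)), (np.float64(14.0), np.float64(-0.25), np.float64(108.02))] [-0.1 -1.4  0.7] 30.850191408160693
scene t 45.3167 edge-up deg: [(np.float64(21.0), np.float64(0.44), np.float64(114.81)), (np.float64(14.0), np.float64(0.69), np.float64(107.86))] [0.3 0.4 0.6] 30.993873555114284
scene t 45.4167 edge-up deg: [(np.float64(21.0), np.float64(1.07), np.float64(114.53)), (np.float64(14.0), np.float64(1.64), np.float64(107.04))] [0.  0.5 0.1] 31.11716859715943
```

```bash
python3 tilt.py scene;python3 tilt.py scene;python3 tilt.py scene
```

```text
scene t 45.5167 edge-up deg: [(np.float64(21.0), np.float64(1.42), np.float64(114.59)), (np.float64(14.0), np.float64(1.53), np.float64(108.21))] [-0.3 -0.6  0.4] 30.762294751176952
scene t 45.6167 edge-up deg: [(np.float64(21.0), np.float64(1.26), np.float64(114.51)), (np.float64(14.0), np.float64(1.6), np.float64(107.74))] [-0.5 -0.3  0.4] 30.678223562155416
scene t 45.7167 edge-up deg: [(np.float64(21.0), np.float64(0.99), np.float64(114.63)), (np.float64(14.0), np.float64(0.75), np.float64(109.34))] [1.  0.  0.4] 30.871577846332087
```

It is swinging between about -1.3° and +1.5°, so centred near level. Opening wide and backing off.

servo_tool(deltas="45 0 0 0 0 0 0; 60 0 0 0 0 0 0; 60 0 0 0 0 0 0; 60 0 -4 0 0 0 0; 60 0 -10 0 0 0 0; 60 0 -20 0 0 0 0; 60 0 -25 0 0 0 0; 60 0 -20 0 0 0 0")

```text
clock: 46.38
ee_pos: [612.0, 217.5, 176.0]
tool_rot: [-90.4, -9.3, -67.5]
ft_force: [1.2, 1.0, 0.6]
finger_gap: 60.0
```

```bash
for i in 1 2 3 4 5 6 7 8; do python3 tilt.py scene; done
```

```text
scene t 46.4833 edge-up deg: [(np.float64(23.0), np.float64(0.12), np.float64(114.82)), (np.float64(14.0), np.float64(0.34), np.float64(108.13))] [0.9 0.1 0. ] 59.78913167379667
scene t 46.5833 edge-up deg: [(np.float64(23.0), np.float64(0.23), np.float64(115.01)), (np.float64(12.0), np.float64(0.27), np.float64(108.12))] [ 0.2 -1.7 -0.1] 59.92811406407502
scene t 46.6833 edge-up deg: [(np.float64(23.0), np.float64(0.15), np.float64(114.67)), (np.float64(14.0), np.float64(0.59), np.float64(107.3))] [ 0.1  0.1 -1.4] 59.99190381783479
scene t 46.7833 edge-up deg: [(np.float64(23.0), np.float64(0.17), np.float64(114.82)), (np.float64(14.0), np.float64(0.42), np.float64(107.54))] [ 0.4 -0.4 -0.7] 60.126300745400435
scene t 46.8833 edge-up deg: [(np.float64(23.0), np.float64(0.14), np.float64(114.91)), (np.float64(14.0), np.float64(0.25), np.float64(108.34))] [-0.1 -0.7 -0.6] 59.770227529489674
scene t 46.9833 edge-up deg: [(np.float64(23.0), np.float64(0.48), np.float64(115.08)), (np.float64(14.0), np.float64(0.58), np.float64(107.31))] [ 0.2 -0.2 -0.6] 60.133432341378175
scene t 47.0833 edge-up deg: [(np.float64(23.0), np.float64(0.19), np.float64(114.9)), (np.float64(14.0), np.float64(0.17), np.float64(108.59))] [ 1.2 -0.3 -0.4] 59.81621036162328
scene t 47.1833 edge-up deg: [(np.float64(23.0), np.float64(0.13), np.float64(114.93)), (np.float64(14.0), np.float64(0.43), np.float64(107.69))] [-0.7 -1.  -0. ] 60.06948221107141
```

Settled at about 0.2–0.3°, hand off. I'll take a final look, then hand in.

```bash
python3 - <<'E'
from h import *
save("scene","final.png"); s=r.sense(); print(s["clock"])
for t in("bowl","chuck","wax_tin","live_centre","blank"):
    x=r.tip_of("scene",t)
    if x: print(t,np.round(x[0]["point"],1))
E
python3 tilt.py scene; python3 tilt.py top
```

```text
47.2333
bowl [253.3 288.7]
chuck [418.6 283.2]
wax_tin [429.3 338.4]
live_centre [288.8 337.8]
blank [386.1 355.2]
scene t 47.5833 edge-up deg: [(np.float64(23.0), np.float64(0.24), np.float64(114.9)), (np.float64(14.0), np.float64(0.51), np.float64(107.52))] [0.4 0.4 0.4] 60.071124982623125
top t 47.6833 edge-up deg: [(np.float64(18.0), np.float64(-0.22), np.float64(114.98))] [ 0.1 -0.3 -0.8] 59.93711052114684
```

View pics/final.png

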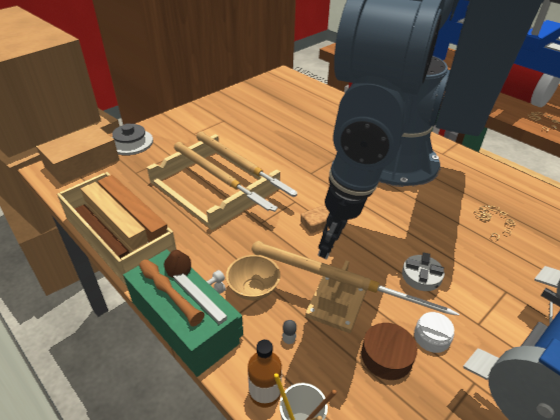

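The gouge lies level in the notch from (255,248) to (456,313), with the gripper clear above it. The bowl, chuck, tin, live centre and blank are where they started.

```bash
python3 -c "
from station import r
print(r.hand_in())"
```

```text
the job is handed in; nothing more can be done
None
```

The gouge now balances by itself in the stand's notch, level to the eye, with the hand clear, and I handed the job in at about 47.7 s of the 58 s allowed.

**Balance point:** it is about 35–36 mm ahead of gouge_center, or roughly 85 mm behind the front of the ferrule. I read that from the camera, so trust the spot over the board more than the number.

**Placing it:** it took five tries on the notch. Three times I let go and then gripped it again while it swung a few degrees. Once, on the second try, I watched too long and it tipped 13° butt-down before I caught it. The butt stayed about 50 mm above the bench but came close to the bowl's rim.

**Last checks:**
- **Level:** over the last second the scene camera read a steady 0.1–0.6° edge-up, and the top camera read -0.2°. They differ slightly, but both are well within 2°.
- **Other things:** the bowl, blank, chuck, wax tin and live centre were within about 3 pixels (under 8 mm) of where they started in the picture. I checked the skew, scraper and sanding block only by eye, and they looked unmoved.
- **Force on the stand:** I saw at most about 7 N in the wrist readings, but those are averages and would not show brief peaks.

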